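# Top up the desk planter and fit its water gauge

## Robot

A 6-joint arm with a two-finger parallel gripper is mounted at the origin on the work surface. World frame = base frame: x ahead of the robot, y to its left, z up, the work surface at z = 0. Lengths are in m, angles in degrees, forces in N, time in s.
With the tool pointing down it reaches from about 0.4 to 0.825 m from the base axis. Payload 7 kg.
Tool frame: the origin (TCP) lies between the finger pads; the fingertips stand 22 mm ahead of it and the grasp point (between the pads) lies 3 mm ahead of it; z points along the fingers, y is the line along which they close (so a half turn about z gives the same grasp; the last joint's range is limited). The gripper opens to 88 mm and grips with 3 to 60 N. Pads are 19 mm wide; open, the fingers measure 130 mm over their backs; the gripper's body (78 mm by 193 mm) begins 47 mm behind the grasp point.
Start: joints at [91.564, 20.546, 0.682, 0, -70.136, -16.507], TCP at [0.174, 0.652, 0.249] pointing down, gripper open.
Joint ranges: [-176.03, 176.03], [-82.01, 121.73], [-58.28, 71.71], [-173.87, 95.51], [-174.79, -0.11], [-173.66, 173.66]. Speed limits (degrees/s): [136.94, 136.94, 172.46, 180, 180, 180].

## Interface

Orientations are given as [roll, pitch, yaw] about the fixed x, y, z axes, in that order (R = Rz(yaw) Ry(pitch) Rx(roll)).
In Python, from plant import r, vision gives the robot as it stands.
- The arm moves only by the shell command python3 -m pendant 'ROWS' [FORCE]. ROWS is JSON, a list that holds one entry, the list of rows, each a list of 7 numbers: the shift along the tool's x, y, z scaled (see below), then the turn, a rotation vector about the tool's x, y, z scaled (see below), then the opening, from -1 (shut) to 1 (fully open). In form: [[[x, y, z, wx, wy, wz, fingers], ...]]. A call has exactly 8 rows; each row shifts and turns the commanded pose from where the row before left it, along the tool's axes as they then stand; what a row does not reach is not made up. The controller multiplies each number of a shift by 20 mm and each number of a turn by 4 degrees. A row lasts 1/10 s, in which the tool goes at most 50 mm and 8.59 degrees, less where a joint would pass 70% of its speed; a pose out of reach is approached as far as the arm can. A call with a number of a shift or a turn outside -1 to 1 is refused whole. A call with a gripper value outside its range is refused whole. The fingers move at their own pace and stop on an object; FORCE is the grip in N (left out, the last holds). Time passes only in rows, so rows that do not move let the fingers close, or fill a call up. It gives the time, the measured TCP pose, the force, the opening and the grip force at its end, in the units of the state.
- r.get_state(): the state, without advancing time (a new reading comes with each control period).
- vision.capture(name): name is "scene" or "top" or "wrist"; returns a dict with "frame" (400x640x3 uint8, blue, green, red), "depth" (400x640 float32, m along the optical axis (not along the pixel's ray), 0 where there is no reading), "camera_matrix" (3x3 intrinsics, pixels), "extrinsics" (4x4, takes a point from world to camera coordinates); the wrist camera has in their place "hand_eye" (4x4, takes a point from camera to tool coordinates, whose origin is the TCP and whose axes are the flange's). Camera axes: x right, y up, looking along -z (the intrinsics and any distortion apply to the point x, -y, -z); pixel columns grow to the right and rows downward; lengths in m; the calibration is good to about 2 mm. The wrist camera is an equidistant fisheye: a pixel r from the principal point sees the ray r / f radians off the axis. A picture is of the moment at which its call begins: read the wrist's pose just before it.
- r.close_job(): hands the job in; it is judged then, once.
The state is a dict: "time_s": time; "joints": joint angles; "qd": joint speeds; "joint_torque": joint torques, N m; "tcp_pos": TCP position; "eef_rot": TCP orientation; "contact_force": force on the tool from outside, world axes, zero at the start; "moment": the same for the moment, N m; "gripper_width": finger opening in m; "gripper_force": force on a finger pad.
Only numpy, scipy, OpenCV 4.12 (cv2) and the standard library are available. Lean on these libraries where they do the work, as an engineer would, in place of code of your own. Each camera call takes 0.05 s, during which the arm holds its last target. There are 200 camera calls.

## Task

Top up the planter on the desk with clay stones: first collect all the stones from the brass dish into the blue cup, then tip the whole cupful into the open bay of the planter, picking up any stone that misses and putting it in the bay too. Only once all the stones are in the bay, move the water gauge from its wooden block into the planter's grey sleeve, tip down and fully home. Finish with the empty cup standing upright in the middle of the dark round coaster, everything let go, and the mug, bottle, stapler and mouse left where they were.

Things in the scene. Friction and masses are not known exactly. Their poses are not given: they have to be found in the camera images.
- planter: long white ceramic trough planter, fixed, 130 mm (x) by 300 mm (y) by 75 mm tall, walls 6 mm; origin: centre of its underside, y axis along its length. The half towards its +y end is the open bay, then in the middle stands the grey gauge sleeve, and the half towards -y holds dark soil (55 mm high) with a small green succulent that stands up to about 115 mm above the desk
- planter_bay (a point): centre of the floor of the planter's open bay (axes as the planter's). The bay is 118 mm (x) by 132 mm (y), its floor is the old bed of grey gravel 30 mm above the desk; the planter's rim is 45 mm above this point
- planter_sleeve (a point): centre of the mouth of the planter's gauge sleeve, an upright grey 34 mm square block whose top is 82 mm above the desk (7 mm above the planter's rim); its round hole is 11 mm wide with a 3 mm chamfer at the mouth and a floor 60 mm below the mouth
- cup: blue ceramic cup without handle, loose, 140 g empty, 75 mm tall, outside diameter 58 mm at the foot growing straight to 78 mm at the rim (68 mm halfway up), walls 3 mm, floor 5 mm thick; three stones are already inside; origin: centre of its underside, z axis up through the mouth
- coaster: round dark rubber coaster, fixed flat on the desk, 92 mm across, 4 mm thick; origin: centre of its underside
- dish: shallow round brass dish, fixed on the desk, 160 mm across, rim 12 mm high, its floor 6 mm above the desk; the other stones lie in it; origin: centre of its underside
- block: dark wooden block, fixed on the desk, 70 x 70 x 45 mm, with an upright 11 mm hole in the middle of its top, 35 mm deep, in which the gauge stands at the start; origin: centre of its underside
- gauge: water-level gauge, loose, 30 g: a straight white stem 8 mm in diameter and 85 mm long with a tapered tip, topped by a red cylindrical grip 16 mm in diameter and 40 mm tall (125 mm in all); origin: centre of the tip, z axis up along the stem to the grip
- stone1: a terracotta-coloured faceted clay stone, a squat round lump 21 mm across and 20 mm tall with a slightly peaked top, 14 g; origin: its middle, 10 mm above its small flat underside, z axis towards its top; it may end up lying any way round. At the start it lies in the brass dish, or is absent (None)
- stone2: a terracotta-coloured faceted clay stone, a squat round lump 21 mm across and 20 mm tall with a slightly peaked top, 14 g; origin: its middle, 10 mm above its small flat underside, z axis towards its top; it may end up lying any way round. At the start it lies in the brass dish, or is absent (None)
- stone3: a terracotta-coloured faceted clay stone, a squat round lump 21 mm across and 20 mm tall with a slightly peaked top, 14 g; origin: its middle, 10 mm above its small flat underside, z axis towards its top; it may end up lying any way round. At the start it lies in the brass dish, or is absent (None)
- stone4: a terracotta-coloured faceted clay stone, a squat round lump 21 mm across and 20 mm tall with a slightly peaked top, 14 g; origin: its middle, 10 mm above its small flat underside, z axis towards its top; it may end up lying any way round. At the start it lies in the brass dish, or is absent (None)
- stone5: a terracotta-coloured faceted clay stone, a squat round lump 21 mm across and 20 mm tall with a slightly peaked top, 14 g; origin: its middle, 10 mm above its small flat underside, z axis towards its top; it may end up lying any way round. At the start it lies in the brass dish, or is absent (None)
- stone6: a terracotta-coloured faceted clay stone, a squat round lump 21 mm across and 20 mm tall with a slightly peaked top, 14 g; origin: its middle, 10 mm above its small flat underside, z axis towards its top; it may end up lying any way round. At the start it is already in the cup
- stone7: a terracotta-coloured faceted clay stone, a squat round lump 21 mm across and 20 mm tall with a slightly peaked top, 14 g; origin: its middle, 10 mm above its small flat underside, z axis towards its top; it may end up lying any way round. At the start it is already in the cup
- stone8: a terracotta-coloured faceted clay stone, a squat round lump 21 mm across and 20 mm tall with a slightly peaked top, 14 g; origin: its middle, 10 mm above its small flat underside, z axis towards its top; it may end up lying any way round. At the start it is already in the cup
- mug: white mug, 80 mm across, 92 mm tall, handle to its +y; a loose bystander to be left alone; origin: centre of its underside
- mister: amber bottle with a black cap, 64 mm across, 170 mm tall; a loose bystander to be left alone; origin: centre of its underside
- stapler: black stapler, 36 x 140 (along y) x 44 mm; a loose bystander to be left alone; origin: centre of its underside
- mouse: white computer mouse, 105 (along x) x 62 x 30 mm; a loose bystander to be left alone; origin: centre of its underside
There are look-alikes about, which are no part of the job. Of the things that look like the cup, take the one that is farthest from the robot's base at the start.

How it is judged:
By the outcome, as a careful person would: the job done as asked, in the order asked, and still so for the second after the job is handed in, with the robot touching nothing.
Of stone1, stone2, stone3, stone4, stone5 only 3 to 5 are there at a start; the rules pass over those that are not, and their reading is None.
At some moment in a run one of cup, stone1, stone2, stone3, stone4, stone5 may be knocked a few centimetres aside while the robot is not near it.
It also fails if it takes over 210 s, if anything falls off the work surface, if the arm or the gripper's body presses on something with over 40 N, if the wrist force passes 120 N, or if a joint passes its speed limit or range.

## Working session

There is one attempt and no reset: what is moved stays moved. The work goes in short steps, Python scripts to look and compute and a shell command to move; the robot and the scene stay as the last step left them, time stands still between calls to the robot, and variables do not carry over. Pictures are saved under pics/ and viewed, at most 14 in all, crops included, and the job is handed in when it is done.

```bash
ls; mkdir -p pics; python3 - <<'E'
from plant import r, vision
import cv2,numpy as np
print(r.get_state())
for n in ["scene","top"]:
    c=vision.capture(n); cv2.imwrite(f"pics/{n}0.png",c["frame"]); np.savez(f"{n}0.npz",**c)
    print(n,c["camera_matrix"].tolist(),np.round(c["extrinsics"],4).tolist(),[k for k in c])
E
```

```text
pics
{'time_s': 0.0, 'joints': array([ 9.15642741e+01,  2.05913590e+01,  6.32917770e-01, -1.92578717e-02,
       -7.01367985e+01, -1.65069746e+01]), 'qd': array([-0.0763906 , -0.16732674, -0.03333287,  0.03277254, -0.0190017 ,
        0.00163034]), 'joint_torque': array([-1.19388413e-03, -5.82722390e+01,  2.93061054e+01,  6.99684530e+00,
        7.01167941e-03, -1.68958773e-04]), 'tcp_pos': array([0.17396147, 0.65171731, 0.24761974]), 'eef_rot': array([ 1.79903541e+02, -9.70573063e-03, -1.49492508e+01]), 'contact_force': array([-0.26597826,  0.33025337, -0.19932397]), 'moment': array([-0.00764588,  0.03581519, -0.01736813]), 'gripper_force': 0.0, 'gripper_width': 0.08790454528393965}
scene [[390.32376704821104, 0.0, 322.52255508300044], [0.0, 390.32376704821104, 201.91978791382206], [0.0, 0.0, 1.0]] [[0.5192, 0.8546, 0.0088, -0.211], [-0.5435, 0.3222, 0.7751, 0.2061], [0.6595, -0.4073, 0.6318, -1.4682], [0.0, 0.0, 0.0, 1.0]] ['frame', 'depth', 'camera_matrix', 'extrinsics']
top [[418.1229683458759, 0.0, 322.2861332760742], [0.0, 418.1229683458759, 200.46132305413283], [0.0, 0.0, 1.0]] [[-0.0626, -0.998, -0.0034, 0.0057], [0.9769, -0.062, 0.2047, -0.5002], [-0.2045, 0.0095, 0.9788, -1.0827], [0.0, 0.0, 0.0, 1.0]] ['frame', 'depth', 'camera_matrix', 'extrinsics']
```

View pics/scene0.png

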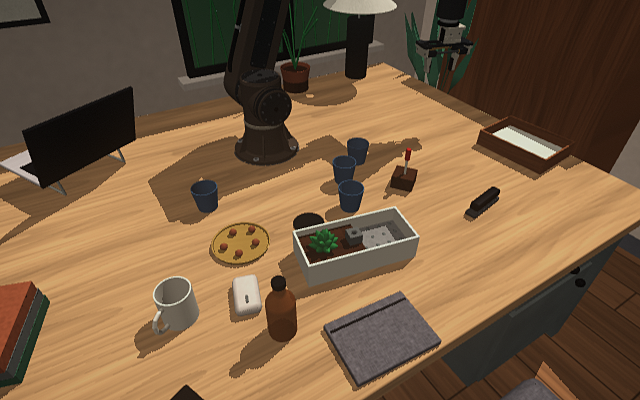

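View pics/top0.png

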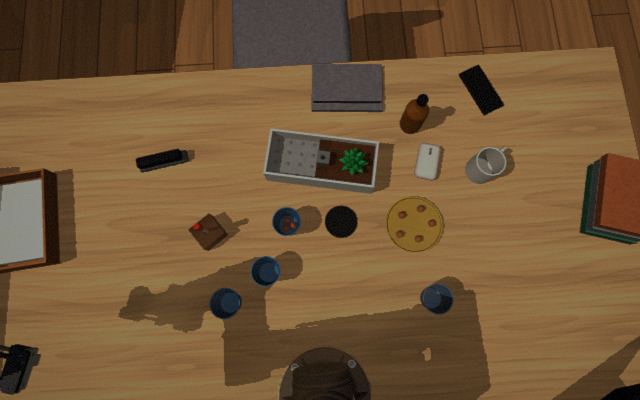

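Scene view: the planter is at (355,245), the dish at (240,243) and four blue cups at (204,195), (343,168), (357,150) and (350,195). Top view: candidates for the cup are (287,221) with stones in it, (265,270), (226,303) and (437,298). The base is at about (325,390), so the farthest is (287,221). The dish at (415,223) holds 5 stones, the coaster is at (341,221), the block and gauge at (208,232), and the planter at (322,160) with its bay on the left (+y).

```bash
cat > h.py <<'E'
import numpy as np,cv2
from scipy.spatial.transform import Rotation as R
def cloud(c):
    K=c["camera_matrix"];T=np.linalg.inv(c["extrinsics"]);d=c["depth"]
    v,u=np.mgrid[:d.shape[0],:d.shape[1]]
    P=np.stack([(u-K[0,2])/K[0,0]*d,-(v-K[1,2])/K[1,1]*d,-d],-1)
    return P@T[:3,:3].T+T[:3,3]
def rayz(c,u,v,z):
    K=c["camera_matrix"];T=np.linalg.inv(c["extrinsics"])
    d=T[:3,:3]@np.array([(u-K[0,2])/K[0,0],-(v-K[1,2])/K[1,1],-1]);o=T[:3,3]
    return o+d*(z-o[2])/d[2]
def circ(xy):
    A=np.c_[2*xy,np.ones(len(xy))];s=np.linalg.lstsq(A,(xy**2).sum(1),rcond=None)[0]
    return s[:2],np.sqrt(s[2]+s[0]**2+s[1]**2)
def stones(c,P,box,zr):
    hsv=cv2.cvtColor(c["frame"],cv2.COLOR_BGR2HSV)
    m=((hsv[...,0]<14)&(hsv[...,1]>90)&(hsv[...,2]>50)&(P[...,0]>box[0])&(P[...,0]<box[1])&(P[...,1]>box[2])&(P[...,1]<box[3])&(P[...,2]>zr[0])&(P[...,2]<zr[1])).astype(np.uint8)
    n,l,s,ce=cv2.connectedComponentsWithStats(m)
    return [(s[i,4],ce[i].round(1).tolist(),np.median(P[l==i],0).round(4).tolist()) for i in range(1,n) if s[i,4]>8]
E
python3 - <<'E'
from h import *
c=dict(np.load("top0.npz"));P=cloud(c);f=c["frame"]
def at(u,v):return P[v,u].round(4).tolist()
for n,p in dict(cup=(287,221),c2=(265,270),c3=(226,303),c4=(437,298),coaster=(341,221),dish=(415,223),block=(212,236),desk=(360,270),bay=(295,158),sleeve=(324,158),mug=(490,165),mouse=(428,160),mister=(412,118)).items(): print(n,at(*p))
# coaster/dish/cup rims
def reg(u0,u1,v0,v1,z0,z1):
    m=np.zeros(P.shape[:2],bool);m[v0:v1,u0:u1]=1
    return m&(P[...,2]>z0)&(P[...,2]<z1)
for n,b in dict(cuprim=(268,306,203,241,.068,.085),c2=(248,284,253,290,.068,.085),c3=(208,244,285,322,.068,.085),c4=(418,456,280,318,.068,.085)).items():
    q=P[reg(*b)][:,:2];print(n,len(q),circ(q))
g=cv2.cvtColor(f,cv2.COLOR_BGR2GRAY)
m=reg(320,362,200,243,-.01,.02)&(g<45);q=P[m];print("coaster",len(q),q.mean(0),q.min(0),q.max(0))
m=reg(383,447,192,255,.0095,.02);q=P[m];print("dish",len(q),(q.min(0)+q.max(0))/2,np.ptp(q,0))
print("stones",*stones(c,P,(.3,.6,-.4,0.2),(-.01,.1)),sep="\n")
m=reg(190,232,212,252,.035,.055);q=P[m];print("block",len(q),q.mean(0),cv2.minAreaRect((q[:,:2]*1000).astype(np.float32)))
m=reg(190,232,205,252,.07,.2);q=P[m];print("gauge",len(q),q.mean(0) if len(q) else 0,q.min(0),q.max(0))
m=reg(260,382,125,195,.068,.079);q=P[m];print("planter rim",len(q),cv2.minAreaRect((q[:,:2]*1000).astype(np.float32)))
m=reg(310,335,145,172,.0795,.09);q=P[m];print("sleeve",len(q),q.mean(0),cv2.minAreaRect((q[:,:2]*1000).astype(np.float32)))
crop=cv2.resize(f[120:320,180:460],None,fx=2.8,fy=2.8,interpolation=cv2.INTER_CUBIC);cv2.imwrite("pics/crop1.png",crop)
E
```

```text
cup [0.4535, 0.0744, 0.0266]
c2 [0.3252, 0.1415, 0.0104]
c3 [0.2443, 0.2503, 0.004]
c4 [0.2676, -0.015, 1.1622]
coaster [0.4477, -0.0749, 0.0035]
dish [0.4286, -0.2805, 0.0059]
block [0.422, 0.2748, 0.0488]
desk [0.3093, -0.1172, 0.0018]
bay [0.6321, 0.0435, 0.0278]
sleeve [0.6201, -0.0381, 0.0492]
mug [0.5831, -0.5143, 0.0039]
mouse [0.6007, -0.3299, 0.0334]
mister [0.6981, -0.2796, 0.1085]
cuprim 133 (array([0.44533423, 0.07207193]), np.float64(0.03680593247352928))
c2 146 (array([0.3197746 , 0.13133611]), np.float64(0.036832042278095126))
c3 150 (array([0.24610108, 0.23742446]), np.float64(0.03662815122425816))
c4 161 (array([ 0.22385042, -0.3004697 ]), np.float64(0.03673924171358269))
coaster 792 [ 0.44698706 -0.07410922  0.00480521] [ 0.40216075 -0.11782801 -0.00288146] [ 0.49083618 -0.02960031  0.01152099]
dish 552 [ 0.42633839 -0.27612178  0.01472363] [0.15776269 0.15824735 0.0104432 ]
stones
(np.int32(485), [344.5, 175.0], [0.5648, -0.0857, 0.0556])
(np.int32(35), [420.2, 208.4], [0.4662, -0.2956, 0.0226])
(np.int32(31), [401.5, 214.6], [0.4517, -0.241, 0.0234])
(np.int32(66), [289.8, 222.8], [0.4491, 0.067, 0.0221])
(np.int32(33), [431.4, 222.8], [0.4233, -0.3215, 0.0234])
(np.int32(31), [285.5, 228.1], [0.4349, 0.0804, 0.0223])
(np.int32(33), [399.3, 233.8], [0.3988, -0.2299, 0.0242])
(np.int32(34), [417.9, 238.4], [0.3838, -0.2797, 0.0239])
block 627 [0.43520364 0.28785915 0.04551409] ((437.3746643066406, 291.1607360839844), (71.54479217529297, 70.66850280761719), 36.065391540527344)
gauge 62 [0.43596767 0.28840157 0.12351584] [0.42911868 0.28326601 0.07688764] [0.44499219 0.29730425 0.13858308]
planter rim 982 ((614.5769653320312, -29.755599975585938), (300.482421875, 132.6684112548828), 78.84523010253906)
sleeve 145 [ 0.61317075 -0.03455735  0.08258186] ((612.8883056640625, -34.82457733154297), (33.772090911865234, 34.85466384887695), 77.78114318847656)
```

View pics/crop1.png

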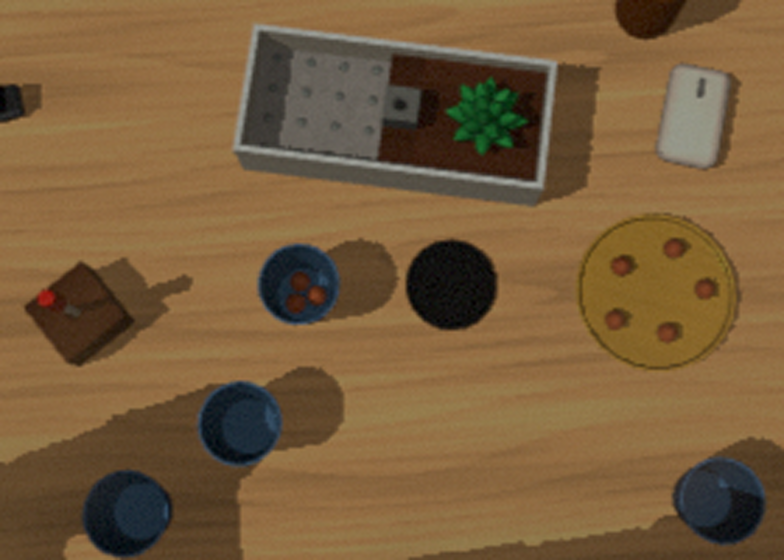

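The crop confirms the choice: the cup at crop (298,284) holds 3 stones and is the farthest of the four. The plan is to carry that cup top-down onto the coaster, fill it there, then grip it with the tool near-horizontal and pour.

```bash
python3 -m pendant '[[[0,0.3,0,0,0,-0.94,1],[0,0.6,0,0,0,-0.94,1],[0,1,0,0,0,-0.94,1],[0.2,1,0,0,0,-0.94,1],[0.45,1,0,0,0,0,1],[0.45,1,0,0,0,0,1],[0.45,1,0,0,0,0,1],[0.45,1,0,0,0,0,1]]]' 25
python3 -m pendant '[[[0.45,1,0,0,0,0,1],[0.45,1,0,0,0,0,1],[0.45,1,0,0,0,0,1],[0.45,1,0,0,0,0,1],[0.45,1,0,0,0,0,1],[0.45,1,0,0,0,0,1],[0.45,1,0,0,0,0,1],[0.45,1,0,0,0,0,1]]]'
```

```text
time_s: 0.9
tcp_pos: [0.2067, 0.5135, 0.2482]
eef_rot: [180.0, 0.0, 0.1]
contact_force: [0.1, 0.6, -0.2]
gripper_width: 0.0872
gripper_force: 0.0
time_s: 1.7
tcp_pos: [0.2794, 0.353, 0.2486]
eef_rot: [-180.0, -0.0, 0.1]
contact_force: [-0.6, -0.6, 1.0]
gripper_width: 0.0876
gripper_force: 0.0
```

```bash
python3 -m pendant '[[[0.6,1,0.3,0,0,0,1],[0.6,1,0.3,0,0,0,1],[0.6,1,0.3,0,0,0,1],[0.6,1,0.3,0,0,0,1],[0.6,1,0.3,0,0,0,1],[0.6,1,0.3,0,0,0,1],[0.6,1,0.3,0,0,0,1],[0.6,1,0.3,0,0,0,1]]]'
python3 -m pendant '[[[0.6,1,0.5,0,0,0,1],[0.6,1,0.5,0,0,0,1],[0.6,1,0.5,0,0,0,1],[0.6,1,0.5,0,0,0,1],[0.6,1,0.5,0,0,0,1],[0.3,0.7,0.5,0,0,0,1],[0,0,0,0,0,0,1],[0,0,0,0,0,0,1]]]'
python3 - <<'E'
from h import *
from plant import r,vision
s=r.get_state();print(s["tcp_pos"],s["eef_rot"],s["contact_force"],s["gripper_width"])
c=vision.capture("wrist");print(np.round(c["hand_eye"],4).tolist(),c["camera_matrix"].tolist());cv2.imwrite("pics/w1.png",c["frame"]);np.savez("w1.npz",**c)
E
```

```text
time_s: 2.5
tcp_pos: [0.3754, 0.1932, 0.2005]
eef_rot: [-180.0, -0.0, 0.1]
contact_force: [0.5, -0.6, 0.9]
gripper_width: 0.0875
gripper_force: 0.0
time_s: 3.3
tcp_pos: [0.4411, 0.0802, 0.1407]
eef_rot: [180.0, 0.0, 0.0]
contact_force: [-0.3, -0.7, -0.0]
gripper_width: 0.0873
gripper_force: 0.0
[0.44108228 0.08023918 0.14065577] [1.79982880e+02 1.33546783e-02 1.77312514e-02] [-0.25101385 -0.70336969 -0.03467619] 0.08730790526413897
[[-0.0002, 0.9649, 0.2625, 0.0701], [1.0, -0.0003, 0.0019, 0.0014], [0.0019, 0.2625, -0.9649, -0.1352], [0.0, 0.0, 0.0, 1.0]] [[309.70691628693146, 0.0, 322.8112525702286], [0.0, 309.70691628693146, 205.41746869328665], [0.0, 0.0, 1.0]]
```

View pics/w1.png

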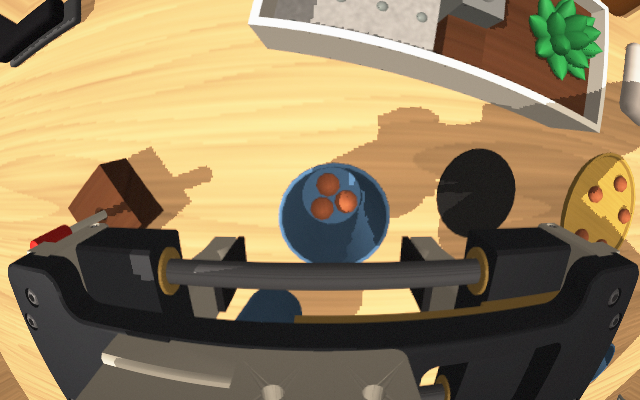

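The wrist view shows the cup with 3 stones at (333,215), the coaster at (476,193), and the block at left with the red grip at (60,238). I'll refine the rim centre from wrist depth.

```bash
cat >> h.py <<'E'
def wcloud(c,s):
    K=c["camera_matrix"];d=c["depth"];H=c["hand_eye"]
    v,u=np.mgrid[:d.shape[0],:d.shape[1]]
    a=(u-K[0,2])/K[0,0];b=(v-K[1,2])/K[1,1];t=np.hypot(a,b)+1e-9
    k=np.tan(np.minimum(t,1.5))/t
    P=np.stack([a*k*d,-b*k*d,-d],-1)@H[:3,:3].T+H[:3,3]
    P=P@R.from_euler("xyz",s["eef_rot"],degrees=True).as_matrix().T+s["tcp_pos"]
    P[d<=0]=np.nan
    return P
def rim(P,x,y,rad=.05,z=(.07,.082)):
    m=(np.hypot(P[...,0]-x,P[...,1]-y)<rad)&(P[...,2]>z[0])&(P[...,2]<z[1])
    q=P[m];return len(q),circ(q[:,:2]),q[:,2].max()
E
python3 - <<'E'
from h import *
c=dict(np.load("w1.npz"));s=dict(tcp_pos=np.array([.44108,.08024,.14066]),eef_rot=[180,0,0])
P=wcloud(c,s);print(rim(P,.445,.072))
q=P[150:240,440:515];g=cv2.cvtColor(c["frame"],cv2.COLOR_BGR2GRAY)[150:240,440:515]
m=(g<70)&(np.abs(q[...,2]-.004)<.006)&(q[...,1]>-.13)&(q[...,1]<-.02);z=q[m];print((z.min(0)+z.max(0))/2,np.ptp(z,0))
E
```

```text
(1525, (array([0.44739198, 0.07167645]), np.float64(0.03672845778168397)), np.float64(0.0759561497633845))
[ 0.44873998 -0.07644944  0.00181401] [0.08787491 0.09155711 0.00640528]
```

```bash
python3 -m pendant '[[[0.25,0.42,0,0,0,0,1],[0,0,0.3,0,0,0,1],[0,0,0.7,0,0,0,1],[0,0,0.7,0,0,0,1],[0,0,0.7,0,0,0,1],[0,0,0.7,0,0,0,1],[0,0,0.7,0,0,0,1],[0,0,0.4,0,0,0,1]]]'
python3 -m pendant '[[[0,0,0,0,0,0,1],[0,0,0,0,0,0,-1],[0,0,0,0,0,0,-1],[0,0,0,0,0,0,-1],[0,0,0,0,0,0,-1],[0,0,0,0,0,0,-1],[0,0,0,0,0,0,-1],[0,0,0,0,0,0,-1]]]' 25
python3 -m pendant '[[[0,0,-0.4,0,0,0,-1],[0,0,-0.6,0,0,0,-1],[0,0.3,-0.3,0,0,0,-1],[0,0.7,0,0,0,0,-1],[0,0.9,0,0,0,0,-1],[0,0.9,0,0,0,0,-1],[0,0.9,0,0,0,0,-1],[0,0.9,0,0,0,0,-1]]]'
```

```text
time_s: 4.15
tcp_pos: [0.4458, 0.0726, 0.0556]
eef_rot: [180.0, 0.0, 0.1]
contact_force: [-0.6, -0.1, 0.1]
gripper_width: 0.0876
gripper_force: 0.0
time_s: 4.95
tcp_pos: [0.4466, 0.0728, 0.057]
eef_rot: [-180.0, -0.0, 0.1]
contact_force: [-1.1, -0.4, 5.8]
gripper_width: 0.0763
gripper_force: 25.0
time_s: 5.75
tcp_pos: [0.4455, -0.0211, 0.0821]
eef_rot: [180.0, 0.1, 0.1]
contact_force: [0.8, -0.4, -2.0]
gripper_width: 0.0766
gripper_force: 25.0
```

```bash
python3 -m pendant '[[[0.12,0.9,0,0,0,0,-1],[0,0.9,0,0,0,0,-1],[0,0.7,0,0,0,0,-1],[0,0.2,0,0,0,0,-1],[0,0,0.4,0,0,0,-1],[0,0,0.4,0,0,0,-1],[0,0,0.2,0,0,0,-1],[0,0,0,0,0,0,-1]]]'
python3 -m pendant '[[[0,0,0.02,0,0,0,-1],[0,0,0,0,0,0,0.95],[0,0,0,0,0,0,1],[0,0,0,0,0,0,1],[0,0,-0.5,0,0,0,1],[0,0,-1,0,0,0,1],[0,0,-1,0,0,0,1],[0,0,-1,0,0,0,1]]]'
python3 -m pendant '[[[0,0.4,-0.5,0,0,0,1],[0,1,0,0,0,0,1],[0,1,0,0,0,0,1],[0,1,0,0,0,0,0.2],[0,1,0,0,0,0,-0.2],[0,1,0,0,0,0,-0.2],[0,0.9,0,0,0,0,-0.2],[0,0,0,0,0,0,-0.2]]]'
python3 - <<'E'
from h import *
from plant import r,vision
s=r.get_state();c=vision.capture("wrist");P=wcloud(c,s);print(s["tcp_pos"],s["gripper_width"])
print("cup",rim(P,.448,-.0745,z=(.074,.086)))
print(*stones(c,P,(.34,.51,-.36,-.19),(.008,.04)),sep="\n")
c=vision.capture("top");P=cloud(c);print("cup",rim(P,.448,-.0745,z=(.073,.087)));cv2.imwrite("pics/t2.png",c["frame"])
print(*stones(c,P,(.34,.51,-.36,-.19),(.008,.04)),sep="\n")
E
```

```text
time_s: 6.55
tcp_pos: [0.4483, -0.0731, 0.0617]
eef_rot: [180.0, 0.1, 0.1]
contact_force: [0.1, 0.5, -1.1]
gripper_width: 0.0763
gripper_force: 25.0
time_s: 7.35
tcp_pos: [0.4489, -0.0734, 0.1338]
eef_rot: [-180.0, -0.0, 0.1]
contact_force: [1.2, -0.6, -0.5]
gripper_width: 0.0878
gripper_force: 0.0
time_s: 8.15
tcp_pos: [0.4487, -0.2012, 0.1421]
eef_rot: [180.0, 0.0, -0.0]
contact_force: [-0.5, 0.8, 0.1]
gripper_width: 0.0534
gripper_force: 0.0
[ 0.44865873 -0.20122974  0.14208142] 0.053359522343950146
cup (842, (array([ 0.44957146, -0.07500943]), np.float64(0.03689968721989028)), np.float64(0.08019375277187557))
(np.int32(362), [429.7, 182.5], [0.4699, -0.2957, 0.0206])
(np.int32(367), [370.4, 197.9], [0.4559, -0.243, 0.0206])
(np.int32(205), [450.6, 224.1], [0.4305, -0.3209, 0.0196])
(np.int32(325), [355.3, 253.3], [0.4042, -0.2314, 0.0205])
cup (45, (array([ 0.44764501, -0.07448119]), np.float64(0.035803485890931866)), np.float64(0.08419060525767685))
(np.int32(34), [431.4, 222.9], [0.4234, -0.3207, 0.0232])
(np.int32(35), [399.1, 233.9], [0.3985, -0.2296, 0.0236])
(np.int32(33), [417.8, 238.5], [0.3839, -0.2794, 0.0229])
```

```bash
python3 -m pendant '[[[0.2,0.95,0,0,0,0,-0.2],[0.2,0.95,0,0,0,0,-0.2],[0.2,0.95,0.3,0,0,0,-0.2],[0.2,0.95,0.6,0,0,0,-0.2],[0.17,0.92,0.8,0,0,0,-0.2],[0,0,0.9,0,0,0,-0.2],[0,0,0.9,0,0,0,-0.2],[0,0,0.9,0,0,0,-0.2]]]'
python3 -m pendant '[[[0,0,0.8,0,0,0,-0.2],[0,0,0.35,0,0,0,-0.2],[0,0,0,0,0,0,-0.2],[0,0,0,0,0,0,-1],[0,0,0,0,0,0,-1],[0,0,0,0,0,0,-1],[0,0,0,0,0,0,-1],[0,0,0,0,0,0,-1]]]' 12
```

```text
time_s: 9.05
tcp_pos: [0.4687, -0.2933, 0.0536]
eef_rot: [-180.0, -0.0, 0.1]
contact_force: [0.4, 0.4, -0.6]
gripper_width: 0.0347
gripper_force: 0.0
time_s: 9.85
tcp_pos: [0.4693, -0.2939, 0.0319]
eef_rot: [180.0, -0.1, 0.1]
contact_force: [0.4, 1.4, 5.2]
gripper_width: 0.0195
gripper_force: 12.0
```

```bash
python3 -m pendant '[[[0,0,-0.5,0,0,0,-1],[0,0,-1,0,0,0,-1],[0,-0.5,-1,0,0,0,-1],[-0.1,-1,-1,0,0,0,-1],[-0.1,-1,-0.7,0,0,0,-1],[-0.2,-1,0,0,0,0,-1],[-0.2,-1,0,0,0,0,-1],[-0.2,-1,0,0,0,0,-1]]]'
python3 -m pendant '[[[-0.2,-1,0,0,0,0,-1],[0,-1,0,0,0,0,-1],[0,-1,0,0,0,0,-1],[0,-1,0,0,0,0,-1],[0,-1,0,0,0,0,-1],[0,-0.45,0,0,0,0,-1],[0,0,0,0,0,0,-1],[0,0,0,0,0,0,-1]]]'
```

```text
time_s: 10.65
tcp_pos: [0.4521, -0.1831, 0.1159]
eef_rot: [-180.0, -0.0, 0.1]
contact_force: [1.2, 0.2, -0.4]
gripper_width: 0.0198
gripper_force: 12.0
time_s: 11.45
tcp_pos: [0.4482, -0.075, 0.1154]
eef_rot: [180.0, -0.0, 0.1]
contact_force: [0.0, -0.5, -0.1]
gripper_width: 0.0196
gripper_force: 12.0
```

```bash
python3 -m pendant '[[[0,0,0.3,0,0,0,-1],[0,0,0,0,0,0,-0.2],[0,0,0,0,0,0,-0.2],[0,0,0,0,0,0,-0.2],[0,0,-0.4,0,0,0,-0.2],[0,0.5,-0.4,0,0,0,-0.2],[-0.3,1,0,0,0,0,-0.2],[-0.4,1,0,0,0,0,-0.2]]]'
python3 -m pendant '[[[-0.4,1,0,0,0,0,-0.2],[-0.4,1,0,0,0,0,-0.2],[-0.4,1,0,0,0,0,-0.2],[-0.4,1,0,0,0,0,-0.2],[-0.4,1,0,0,0,0,-0.2],[-0.4,1,0.2,0,0,0,-0.2],[0,1,0.6,0,0,0,-0.2],[0,0.7,0.7,0,0,0,-0.2]]]'
python3 -m pendant '[[[0,0,0.9,0,0,0,-0.2],[0,0,0.9,0,0,0,-0.2],[0,0,0.9,0,0,0,-0.2],[0,0,0.5,0,0,0,-0.2],[0,0,0,0,0,0,-0.2],[0,0,0,0,0,0,-1],[0,0,0,0,0,0,-1],[0,0,0,0,0,0,-1]]]'
python3 -m pendant '[[[0,0,0,0,0,0,-1],[0,0,0,0,0,0,-1],[0,0,-0.6,0,0,0,-1],[0,0,-1,0,0,0,-1],[0,-0.4,-1,0,0,0,-1],[0.4,-0.8,-1,0,0,0,-1],[0.4,-1,-0.5,0,0,0,-1],[0.4,-1,0,0,0,0,-1]]]'
```

```text
time_s: 12.25
tcp_pos: [0.435, -0.1255, 0.1263]
eef_rot: [-180.0, -0.1, 0.2]
contact_force: [-0.2, -0.9, 0.3]
gripper_width: 0.0354
gripper_force: 0.0
time_s: 13.05
tcp_pos: [0.387, -0.2807, 0.0962]
eef_rot: [180.0, -0.2, 0.1]
contact_force: [0.1, 1.3, -0.4]
gripper_width: 0.0351
gripper_force: 0.0
time_s: 13.85
tcp_pos: [0.3873, -0.2791, 0.0321]
eef_rot: [180.0, -0.1, 0.1]
contact_force: [0.1, -1.1, 0.4]
gripper_width: 0.0194
gripper_force: 12.0
time_s: 14.65
tcp_pos: [0.4116, -0.2144, 0.1149]
eef_rot: [180.0, -0.2, 0.1]
contact_force: [-0.0, -0.2, -0.6]
gripper_width: 0.0195
gripper_force: 12.0
```

```bash
python3 -m pendant '[[[0.4,-1,0,0,0,0,-1],[0.4,-1,0,0,0,0,-1],[0.4,-1,0,0,0,0,-1],[0.4,-1,0,0,0,0,-1],[0.27,-1,0,0,0,0,-1],[0,-1,0,0,0,0,-1],[0,-0.97,0,0,0,0,-1],[0,0,0,0,0,0,-1]]]'
python3 -m pendant '[[[0,0,0.3,0,0,0,-1],[0,0,0,0,0,0,-0.2],[0,0,0,0,0,0,-0.2],[0,0,0,0,0,0,-0.2],[0,0,-0.5,0,0,0,-0.3],[0,0,-0.8,0,0,0.5,-0.3],[0,0,0,0,0,1,-0.3],[0,0,0,0,0,1,-0.3]]]'
python3 -m pendant '[[[0,0,0,0,0,1,-0.3],[0,0,0,0,0,1,-0.3],[0,0,0,0,0,1,-0.3],[0,0,0,0,0,1,-0.3],[0,0,0,0,0,1,-0.3],[0,0,0,0,0,1,-0.3],[0,0,0,0,0,1,-0.3],[0,0,0,0,0,1,-0.3]]]'
python3 -m pendant '[[[0,0,0,0,0,1,-0.3],[0,0,0,0,0,1,-0.3],[0,0,0,0,0,1,-0.3],[0,0,0,0,0,1,-0.3],[0,0,0,0,0,1,-0.3],[0,0,0,0,0,1,-0.3],[0,0,0,0,0,1,-0.3],[0,0,0,0,0,1,-0.3]]]'
python3 -m pendant '[[[0,0,0,0,0,1,-0.3],[0,0,0,0,0,1,-0.3],[0,0,0,0,0,1,-0.3],[0,0,0,0,0,1,-0.3],[0.5,0,0,0,0,0,-0.3],[1,0,0,0,0,0,-0.3],[1,0,0,0,0,0,-0.3],[0,0,0,0,0,0,-0.3]]]'
python3 - <<'E'
from h import *
from plant import r,vision
s=r.get_state();c=vision.capture("wrist");P=wcloud(c,s);print(s["tcp_pos"],s["joints"])
print(*stones(c,P,(.34,.51,-.36,-.19),(.008,.04)),sep="\n")
cv2.imwrite("pics/w3.png",c["frame"])
c=vision.capture("top");P=cloud(c);print("cup",rim(P,.448,-.0745,z=(.073,.087)));cv2.imwrite("pics/t3.png",c["frame"][120:280,240:480].repeat(3,0).repeat(3,1))
print(*stones(c,P,(.3,.55,-.4,.0),(-.01,.04)),sep="\n")
E
```

```text
time_s: 15.45
tcp_pos: [0.4477, -0.0739, 0.1133]
eef_rot: [-180.0, -0.0, 0.2]
contact_force: [0.0, -0.4, -0.7]
gripper_width: 0.0196
gripper_force: 12.0
time_s: 16.25
tcp_pos: [0.4482, -0.0755, 0.1345]
eef_rot: [-180.0, -0.1, -10.1]
contact_force: [-0.0, -0.3, -0.5]
gripper_width: 0.0303
gripper_force: 0.0
time_s: 17.05
tcp_pos: [0.4479, -0.0756, 0.134]
eef_rot: [-180.0, -0.0, -42.1]
contact_force: [-0.6, 0.2, -0.2]
gripper_width: 0.031
gripper_force: 0.0
time_s: 17.85
tcp_pos: [0.4479, -0.0756, 0.134]
eef_rot: [-180.0, -0.0, -74.1]
contact_force: [-0.2, -0.1, -0.2]
gripper_width: 0.0303
gripper_force: 0.0
time_s: 18.65
tcp_pos: [0.4477, -0.1273, 0.1336]
eef_rot: [-180.0, -0.0, -89.9]
contact_force: [0.1, -0.9, -0.6]
gripper_width: 0.0307
gripper_force: 0.0
[ 0.44766476 -0.12731318  0.13358277] [ 8.47319361e+00  7.22943075e+00 -3.40809197e+01  1.83131676e-02
 -4.86830543e+01 -8.37322003e+00]
(np.int32(431), [314.7, 68.5], [0.4537, -0.2428, 0.0206])
(np.int32(416), [379.8, 84.0], [0.4023, -0.2312, 0.0209])
cup (43, (array([ 0.44740797, -0.07294299]), np.float64(0.03646869556394558)), np.float64(0.08307360888322135))
(np.int32(155), [339.8, 220.6], [0.4446, -0.0697, 0.0297])
(np.int32(31), [401.5, 214.4], [0.4525, -0.2418, 0.0237])
(np.int32(34), [431.4, 222.7], [0.4236, -0.3213, 0.0229])
(np.int32(30), [399.3, 233.7], [0.3993, -0.2298, 0.0227])
```

View pics/t3.png

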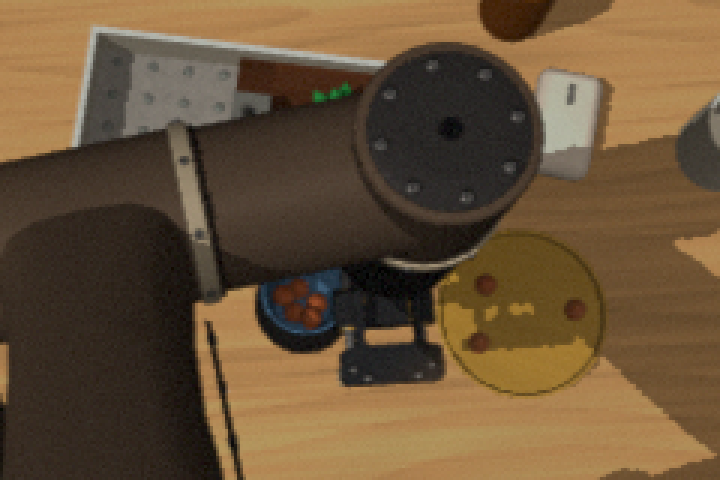

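The crop shows 5 stones in the cup at (297,303), and 3 left in the dish at (485,284), (575,310) and (479,342).

```bash
python3 -m pendant '[[[1,-0.1,0,0,0,0,-0.3],[1,-0.1,0,0,0,0,-0.3],[1,-0.09,0,0,0,0,-0.3],[1,0,0,0,0,0,-0.3],[1,0,0.3,0,0,0,-0.3],[0.75,0,0.7,0,0,0,-0.3],[0,0,1,0,0,0,-0.3],[0,0,1,0,0,0,-0.3]]]'
python3 -m pendant '[[[0,0,1,0,0,0,-0.3],[0,0,0.8,0,0,0,-0.3],[0,0,0.33,0,0,0,-0.3],[0,0,0,0,0,0,-0.3],[0,0,0,0,0,0,-1],[0,0,0,0,0,0,-1],[0,0,0,0,0,0,-1],[0,0,0,0,0,0,-1]]]'
python3 -m pendant '[[[0,0,0,0,0,0,-1],[0,0,-0.6,0,0,0,-1],[0,0,-1,0,0,0,-1],[-0.3,0,-1,0,0,0,-1],[-0.7,0,-1,0,0,0,-1],[-1,0.25,-0.6,0,0,0,-1],[-1,0,0,0,0,0,-1],[-1,0,0,0,0,0,-1]]]'
```

```text
time_s: 19.55
tcp_pos: [0.454, -0.2406, 0.0729]
eef_rot: [-179.9, -0.0, -89.9]
contact_force: [0.1, 0.0, -0.5]
gripper_width: 0.0305
gripper_force: 0.0
time_s: 20.35
tcp_pos: [0.4544, -0.2405, 0.0314]
eef_rot: [-179.9, -0.0, -89.9]
contact_force: [-0.4, 0.3, 4.3]
gripper_width: 0.0196
gripper_force: 12.0
time_s: 21.15
tcp_pos: [0.4485, -0.1598, 0.1158]
eef_rot: [-179.9, 0.0, -89.9]
contact_force: [0.3, 0.6, -0.4]
gripper_width: 0.0193
gripper_force: 12.0
```

```bash
python3 -m pendant '[[[-1,0,0,0,0,0,-1],[-1,0,0,0,0,0,-1],[-1,0,0,0,0,0,-1],[-1,0,0,0,0,0,-1],[-0.25,0,0,0,0,0,-1],[0,0,0.3,0,0,0,-1],[0,0,0,0,0,0,-0.3],[0,0,0,0,0,0,-0.3]]]'
python3 -m pendant '[[[0,0,0,0,0,0,-0.3],[0,0,-0.3,0,0,0,-0.3],[0.8,0,-0.2,0,0,0,-0.3],[1,0.35,0,0,0,0,-0.3],[1,0.4,0,0,0,0,-0.3],[1,0.4,0,0,0,0,-0.3],[1,0.4,0,0,0,0,-0.3],[1,0.4,0,0,0,0,-0.3]]]'
python3 -m pendant '[[[1,0.4,0,0,0,0,-0.3],[1,0,0.5,0,0,0,-0.3],[0,0,1,0,0,0,-0.3],[0,0,1,0,0,0,-0.3],[0,0,1,0,0,0,-0.3],[0,0,0.5,0,0,0,-0.3],[0,0,0.25,0,0,0,-0.3],[0,0,0,0,0,0,-0.3]]]'
```

```text
time_s: 21.95
tcp_pos: [0.4481, -0.0761, 0.1083]
eef_rot: [179.9, -0.0, -89.9]
contact_force: [0.8, -0.5, -0.7]
gripper_width: 0.0286
gripper_force: 0.0
time_s: 22.75
tcp_pos: [0.4094, -0.1925, 0.1191]
eef_rot: [-180.0, -0.0, -89.9]
contact_force: [0.8, -1.2, -0.4]
gripper_width: 0.031
gripper_force: 0.0
time_s: 23.55
tcp_pos: [0.4017, -0.2315, 0.0335]
eef_rot: [180.0, -0.0, -89.9]
contact_force: [0.6, -0.9, 0.2]
gripper_width: 0.0307
gripper_force: 0.0
```

```bash
python3 -m pendant '[[[0,0,0,0,0,0,-1],[0,0,0,0,0,0,-1],[0,0,0,0,0,0,-1],[0,0,0,0,0,0,-1],[0,0,-0.6,0,0,0,-1],[0,0,-1,0,0,0,-1],[0,0,-1,0,0,0,-1],[-0.5,-0.2,-1,0,0,0,-1]]]'
python3 -m pendant '[[[-1,-0.4,-0.5,0,0,0,-1],[-1,-0.4,0,0,0,0,-1],[-1,-0.4,0,0,0,0,-1],[-1,-0.4,0,0,0,0,-1],[-1,-0.4,0,0,0,0,-1],[-1,-0.12,0,0,0,0,-1],[-1,0,0,0,0,0,-1],[-0.3,0,0,0,0,0,-1]]]'
python3 -m pendant '[[[0,0,0.3,0,0,0,-1],[0,0,0,0,0,0,-0.3],[0,0,0,0,0,0,-0.3],[0,0,0,0,0,0,-0.3],[0,0,-0.5,0,0,0,-0.3],[0.8,0,0,0,0,0,-0.3],[1,0,0,0,0,0,-0.3],[1,0,0,0,0,0,-0.3]]]'
python3 - <<'E'
from h import *
from plant import r,vision
s=r.get_state();print(s["tcp_pos"],s["gripper_width"])
c=vision.capture("top");P=cloud(c);print("cup",rim(P,.448,-.0745,z=(.073,.087)));print(*stones(c,P,(.3,.55,-.4,.0),(-.01,.06)),sep="\n")
E
```

```text
time_s: 24.35
tcp_pos: [0.4052, -0.2217, 0.1063]
eef_rot: [180.0, 0.0, -90.0]
contact_force: [1.0, 0.3, 1.1]
gripper_width: 0.0199
gripper_force: 12.0
time_s: 25.15
tcp_pos: [0.4479, -0.0741, 0.1157]
eef_rot: [-180.0, 0.0, -89.8]
contact_force: [-0.8, -0.1, 0.2]
gripper_width: 0.0194
gripper_force: 12.0
time_s: 25.95
tcp_pos: [0.4483, -0.1321, 0.1205]
eef_rot: [-179.9, 0.0, -89.9]
contact_force: [0.8, -0.1, -0.5]
gripper_width: 0.031
gripper_force: 0.0
[ 0.44828193 -0.13211643  0.12054521] 0.030958122220458115
cup (53, (array([ 0.44741329, -0.07295768]), np.float64(0.03632475510662924)), np.float64(0.08363532827270403))
(np.int32(215), [340.6, 219.6], [0.4465, -0.073, 0.0372])
(np.int32(32), [431.3, 222.8], [0.4235, -0.3205, 0.0232])
```

```bash
python3 -m pendant '[[[1,0.3,0,0,0,0,-0.3],[1,0.3,0,0,0,0,-0.3],[1,0.3,0,0,0,0,-0.3],[1,0.2,0,0,0,0,-0.3],[1,0,0,0,0,0,-0.3],[1,0,0,0,0,0,-0.3],[1,0,0,0,0,0,-0.3],[1,0,0,0,0,0,-0.3]]]'
python3 -m pendant '[[[1,0,0.3,0,0,0,-0.3],[0.4,0,0.8,0,0,0,-0.3],[0,0,1,0,0,0,-0.3],[0,0,1,0,0,0,-0.3],[0,0,0.9,0,0,0,-0.3],[0,0,0.4,0,0,0,-0.3],[0,0,0,0,0,0,-0.3],[0,0,0,0,0,0,-1]]]'
python3 -m pendant '[[[0,0,0,0,0,0,-1],[0,0,0,0,0,0,-1],[0,0,0,0,0,0,-1],[0,0,0,0,0,0,-1],[0,0,-0.6,0,0,0,-1],[0,0,-1,0,0,0,-1],[0,0,-1,0,0,0,-1],[-0.5,0,-1,0,0,0,-1]]]'
```

```text
time_s: 26.8
tcp_pos: [0.4263, -0.2926, 0.1205]
eef_rot: [-180.0, -0.0, -89.9]
contact_force: [-0.4, -0.5, -0.3]
gripper_width: 0.0307
gripper_force: 0.0
time_s: 27.6
tcp_pos: [0.4268, -0.3197, 0.0324]
eef_rot: [-180.0, -0.0, -89.9]
contact_force: [0.4, -0.6, -0.4]
gripper_width: 0.0268
gripper_force: 0.0
time_s: 28.4
tcp_pos: [0.4261, -0.3098, 0.1049]
eef_rot: [180.0, -0.0, -89.9]
contact_force: [0.5, -0.3, 0.0]
gripper_width: 0.0196
gripper_force: 12.0
```

```bash
cat > log.py <<'E'
from plant import r
import json
s=r.get_state();open("log.jsonl","a").write(json.dumps([list(map(float,s[k])) for k in("joints","tcp_pos","eef_rot")])+"\n")
E
L="python3 log.py"; $L
python3 -m pendant '[[[-1,-0.1,-0.5,0,0,0,-1],[-1,-0.2,0,0,0,0,-1],[-1,-0.2,0,0,0,0,-1],[-1,-0.2,0,0,0,0,-1],[-1,-0.2,0,0,0,0,-1],[-1,-0.2,0,0,0,0,-1],[-1,0,0,0,0,0,-1],[-1,0,0,0,0,0,-1]]]'; $L
python3 -m pendant '[[[-1,0,0,0,0,0,-1],[-1,0,0,0,0,0,-1],[-1,0,0,0,0,0,-1],[-0.75,0,0,0,0,0,-1],[0,0,0,0,0,0,-1],[0,0,0.3,0,0,0,-1],[0,0,0,0,0,0,-0.3],[0,0,0,0,0,0,-0.3]]]'; $L
python3 -m pendant '[[[0,0,0,0,0,0,-0.3],[0,0,-0.5,0,0,0,-0.3],[0,0,-1,0,0,0,0],[0,0,-1,0,0,0,1],[0,0,-1,0,0,0,1],[0,0,-1,0,0,0,1],[0,0,-1,0,0,0,1],[0,0,-1,0,0,0,1]]]'; $L
python3 -m pendant '[[[0.5,0,0,0,-1,0,1],[1,0,0,0,-1,0,1],[1,0,0,0,-1,0,1],[1,0,0,0,-1,0,1],[1,0,0,0,-1,0,1],[1,0,0,0,-1,0,1],[1,0,0,0,-1,0,1],[0,0,0,0,-1,0,1]]]'; $L
cat log.jsonl
```

```text
time_s: 29.2
tcp_pos: [0.4479, -0.1485, 0.1142]
eef_rot: [-180.0, 0.0, -89.9]
contact_force: [0.2, 0.5, 0.1]
gripper_width: 0.0196
gripper_force: 12.0
time_s: 30.0
tcp_pos: [0.4475, -0.075, 0.1073]
eef_rot: [180.0, -0.0, -89.9]
contact_force: [-0.4, 0.9, -0.4]
gripper_width: 0.0289
gripper_force: 0.0
time_s: 30.8
tcp_pos: [0.4477, -0.0746, 0.2393]
eef_rot: [-180.0, 0.0, -89.9]
contact_force: [0.3, 0.2, -0.7]
gripper_width: 0.0733
gripper_force: 0.0
time_s: 31.6
tcp_pos: [0.4477, -0.2021, 0.2084]
eef_rot: [180.0, 32.2, -90.0]
contact_force: [0.1, -0.1, -0.6]
gripper_width: 0.0875
gripper_force: 0.0
[[-14.664787589407007, 14.887124380301453, -28.644838450268256, 0.008170859536569475, -46.47227288293119, 14.713234147304517], [0.42610844876821025, -0.30980422275300795, 0.10487670050537867], [179.99439836479402, -0.004653680941721288, -89.94592567952154]]
[[5.63202969419065, 9.342326747576493, -34.67613518570608, -0.007370332049805689, -45.964421745508226, -5.5301148479534055], [0.4478694553258228, -0.14853050678441412, 0.11421063081044971], [-179.98347434647596, 0.0069249133105504165, -89.9032065177005]]
[[15.488760551717379, 8.284616429636982, -37.22980318627327, 0.0008816318151155502, -44.53311324836892, -15.43865967196088], [0.44753556083332424, -0.07501406243180136, 0.10733852540790725], [179.9543467659452, -0.013249053755899722, -89.94926511829819]]
[[15.537840146850048, -0.45147911671779134, -26.6987324590117, 0.006172390662496773, -63.70607357609126, -15.456268162103944], [0.4477127288843064, -0.07463093934076848, 0.23933387046817123], [-179.95353966300056, 0.007102703711415776, -89.9156931675091]]
[[-24.807750278848474, 17.238502743194605, -5.258042289800132, -29.11083815956843, -83.2771733171646, 32.37660374475311], [0.4477461159144364, -0.20205741981878717, 0.20841280052429617], [179.97081341676497, 32.17364566353291, -90.0050753125275]]
```

```bash
cat > fk.py <<'E'
import numpy as np,json
from scipy.optimize import least_squares
from scipy.spatial.transform import Rotation as R
E=lambda a,t:R.from_euler(a,t,degrees=True)
C=R.from_matrix(np.array([[0,0,1],[0,1,0],[-1,0,0]],float))  # tool z = wrist x
S4,S6,OFF6=1,1,0
def rot(q):
    return E("z",q[0])*E("y",q[1]-q[2])*E("x",S4*q[3])*E("y",-q[4])*E("x",S6*q[5]+OFF6)*C
def pos(q,k):
    h,a,b,c,L,o,a1=k;p=np.radians(q[2]-q[1]);t=np.radians(q[1])
    x=a1+a*np.sin(t)+b*np.cos(p)-c*np.sin(p);z=h+a*np.cos(t)+b*np.sin(p)+c*np.cos(p)
    return E("z",q[0]).apply([x,o,z])+L*rot(q).as_matrix()[:,2]
D=[json.loads(l) for l in open("log.jsonl")]+[[[91.564,20.591,.633,-.019,-70.137,-16.507],[.17396,.65172,.24762],[179.9,0,-14.949]],[[8.473,7.229,-34.081,.018,-48.683,-8.373],[.44766,-.12731,.13358],[180,0,-89.9]]]
if __name__=="__main__":
    for S4 in(1,-1):
        for S6 in(1,-1):
            for OFF6 in(0,90,180,270):
                e=max((rot(q).inv()*E("xyz",o)).magnitude() for q,p,o in D)*57.3
                if e<20:print(S4,S6,OFF6,e)
E
python3 fk.py
```

```text
-1 -1 270 0.019314630543217057
```

```bash
sed -i 's/^S4,S6,OFF6=1,1,0/S4,S6,OFF6=-1,-1,270/' fk.py; sed -i '/^if __name__/,$d' fk.py; cat >> fk.py <<'E'
res=least_squares(lambda k:np.concatenate([pos(q,k)-p for q,p,o in D]+[1e-4*(k-np.array([.4,.4,.4,0,.25,-.19,0]))]),[.4,.4,.4,0,.25,-.19,0]);K=res.x
LO=np.array([-176,-82,-58.2,-173.8,-174.7,-175.]);LO[5]=-173.6;HI=np.array([176,121.7,71.7,95.5,-.2,173.6])
def ik(P,Rm,q0):
    best=None
    f=lambda q:np.r_[(pos(q,K)-P)*5,(rot(q).inv()*Rm).as_rotvec()]
    for j in range(12):
        q=np.clip(np.array(q0)+(0 if j==0 else np.random.default_rng(j).normal(0,40,6)),LO+1,HI-1)
        s=least_squares(f,q,bounds=(LO,HI))
        if s.cost<1e-6: return s.x.round(1)
    return None
def tool(az,el,roll=0):
    # tool z at azimuth az, elevation el; roll=0: closing axis level, camera(tool x) up; roll about tool z
    z=np.array([np.cos(np.radians(el))*np.cos(np.radians(az)),np.cos(np.radians(el))*np.sin(np.radians(az)),np.sin(np.radians(el))])
    y=np.cross(z,[0,0,1]);y/=np.linalg.norm(y);x=np.cross(y,z)
    return R.from_matrix(np.c_[x,y,z])*R.from_euler("z",roll,degrees=True),z
E
python3 - <<'E'
from fk import *
print(K.round(4),[np.round((pos(q,K)-p)*1000,1).tolist() for q,p,o in D])
q0=D[-3][0] if False else [-24.8,17,-5,-29,-83,32]
cup=np.array([.448,-.0745,.046])
for az in(0,30,45,60):
  for el in(-20,-30):
    for roll in(0,180):
      M,z=tool(az,el,roll);print(az,el,roll,ik(cup-.003*z,M,q0),ik(cup-.1*z,M,q0))
print("pour")
G=np.array([.63,.047,.18])
for az in(0,30,60,90):
  for el in(-20,0):
    print(az,el,[None if (v:=ik(G-.003*(t:=tool(az,el,ro))[1],t[0],q0)) is None else v.tolist() for ro in(0,90,180,270)])
E
```

```text
[ 0.2064  0.5799  0.3794 -0.0266  0.3811 -0.1901  0.0828] [[-1.7, 2.2, 0.3], [0.1, 1.8, 0.6], [1.1, 2.1, 2.6], [-4.6, 0.5, -25.7], [12.4, -17.2, 59.6], [-1.4, -13.1, -33.9], [-1.0, 1.6, -3.4]]
0 -20 0 None None
0 -20 180 None None
0 -30 0 None None
0 -30 180 None None
30 -20 0 None None
30 -20 180 None None
30 -30 0 None None
30 -30 180 None None
45 -20 0 None None
45 -20 180 None None
45 -30 0 None None
45 -30 180 None None
60 -20 0 [-31.5  55.5 -50.5 -94.3 -70.4 -72.9] [-42.9  48.7 -43.1 -77.7 -69.6 -88.1]
60 -20 180 [-31.5  55.5 -50.5 -94.3 -70.4 107.1] [-42.9  48.7 -43.1 -77.7 -69.6  91.9]
60 -30 0 [-27.7  46.  -52.4 -97.1 -60.7 -80.4] [-38.7  37.6 -45.  -77.2 -61.4 -98.4]
60 -30 180 [-27.7  46.  -52.4 -97.1 -60.7  99.6] [-38.7  37.6 -45.  -77.2 -61.4  81.6]
pour
0 -20 [None, None, None, None]
0 0 [None, None, None, None]
30 -20 [None, None, None, None]
30 0 [None, None, None, None]
60 -20 [[-9.2, 34.5, -40.1, -104.7, -65.3, -105.8], [-9.2, 34.5, -40.1, -104.7, -65.3, 164.2], [-9.2, 34.5, -40.1, -104.7, -65.3, 74.2], [-9.2, 34.5, -40.1, -104.7, -65.3, -15.8]]
60 0 [[-11.8, 53.0, -41.9, -108.1, -91.5, -85.4], None, [-11.8, 53.0, -41.9, -108.1, -91.5, 94.6], [-11.8, 53.0, -41.9, -108.1, -91.5, 4.6]]
90 -20 [[-10.8, 42.6, -11.2, -69.5, -80.1, -126.1], [-10.8, 42.6, -11.2, -69.5, -80.1, 143.9], [-10.8, 42.6, -11.2, -69.5, -80.1, 53.9], [-10.8, 42.6, -11.2, -69.5, -80.1, -36.1]]
90 0 [[-12.7, 55.2, -10.8, -78.3, -95.1, -113.4], [-12.7, 55.2, -10.8, -78.3, -95.1, 156.6], [-12.7, 55.2, -10.8, -78.3, -95.1, 66.6], [-12.7, 55.2, -10.8, -78.3, -95.1, -23.4]]
```

```bash
python3 - <<'E'
import re
s=open("fk.py").read()
i=s.index("def pos");j=s.index("D=[json")
s=s[:i]+'''def pos(q,k):
    h,a,b,c,L,o,a1,d,e,f,o5=k;t=np.radians(q[1])
    v=np.array([a1+a*np.sin(t)+d*np.cos(t),o,h+a*np.cos(t)-d*np.sin(t)])
    A=E("z",q[0]);F=A*E("y",q[1]-q[2]);G4=F*E("x",S4*q[3]);G5=G4*E("y",-q[4])
    return A.apply(v)+F.apply([b,0,c])+G4.apply([0,o5,f])+G5.apply([L,0,e])
K0=np.array([.4,.4,.4,0,.25,-.19,0,0,0,0,0])
'''+s[j:]
s=re.sub(r"res=.*","res=least_squares(lambda k:np.concatenate([pos(q,k)-p for q,p,o in D]+[1e-3*(k-K0)]),K0);K=res.x",s)
open("fk.py","w").write(s)
E
python3 -c "
from fk import *
print(K.round(4),[np.round((pos(q,K)-p)*1000,1).tolist() for q,p,o in D])"
```

```text
[ 2.138e-01  6.016e-01  4.636e-01  0.000e+00  3.711e-01 -3.150e-02
 -5.770e-02 -3.000e-04  5.800e-02  0.000e+00 -1.603e-01] [[0.0, 0.0, 0.0], [0.0, -0.0, 0.0], [-0.0, -0.0, -0.0], [0.0, 0.0, 0.0], [-0.0, -0.0, 0.0], [0.0, -0.0, -0.0], [-0.0, 0.0, 0.0]]
```

```bash
cat > sweep.py <<'E'
from fk import *
q0=[-24.8,17,-5,-60,-83,32]
cup=np.array([.448,-.0745,.046])
def wz(q):
    A=E("z",q[0]);t=np.radians(q[1]);v=np.array([K[6]+K[1]*np.sin(t),K[5],K[0]+K[1]*np.cos(t)])
    F=A*E("y",q[1]-q[2]);w=A.apply(v)+F.apply([K[2],0,0]);w2=w+(F*E("x",S4*q[3])).apply([0,K[10],0])
    return w.round(2).tolist(),w2.round(2).tolist()
for az in(-90,-60,-30,0,30,45,60,90):
  for el in(-20,-35):
      M,z=tool(az,el,0);a=ik(cup-.003*z,M,q0);b=ik(cup-.1*z,M,q0);print(az,el,a,b,"" if a is None else wz(a))
print("pour")
G=np.array([.63,.047,.18])
for az in(-90,-45,0,30,60,90):
  for el in(-20,0):
    t=tool(az,el,0);v=ik(G-.003*t[1],t[0],q0);print(az,el,v,"" if v is None else wz(v))
E
python3 sweep.py
```

```text
-90 -20 [ 47.4  39.9 -43.1  41.1 -75.2 -85.1] [ 55.9  39.1 -34.4  32.  -83.9 -80.7] ([0.28, 0.26, 0.22], [0.44, 0.26, 0.23])
-90 -35 [ 42.9  30.3 -46.4  41.7 -64.6 -79.2] [ 51.9  27.3 -38.1  31.5 -75.3 -74.6] ([0.28, 0.22, 0.28], [0.44, 0.2, 0.31])
-60 -20 None None 
-60 -35 None None 
-30 -20 None None 
-30 -35 None None 
0 -20 [ -59.2   42.2  -58.2 -123.5  -75.5  -80.8] None ([0.11, -0.24, 0.2], [0.12, -0.08, 0.23])
0 -35 [ -39.4   18.4  -51.9 -127.8  -41.1 -108.9] [-3.790e+01 -1.000e-01 -5.430e+01 -1.107e+02 -3.250e+01 -1.319e+02] ([0.2, -0.21, 0.35], [0.17, -0.06, 0.31])
30 -20 [ -50.8   33.5  -38.1  -92.2  -68.2 -109.6] [ -62.7   28.1  -38.2  -79.3  -72.8 -114.8] ([0.24, -0.35, 0.28], [0.15, -0.22, 0.23])
30 -35 [ -36.6   20.7  -38.   -88.5  -48.8 -129.4] [ -45.9   11.2  -39.3  -75.2  -55.3 -138.6] ([0.3, -0.26, 0.38], [0.19, -0.18, 0.3])
45 -20 [ -46.6   34.7  -29.5  -79.6  -72.7 -117.1] [ -57.    31.3  -27.6  -69.5  -78.9 -121. ] ([0.31, -0.38, 0.29], [0.19, -0.29, 0.22])
45 -35 [ -35.4   23.8  -31.3  -75.1  -56.7 -132.4] [ -45.    17.3  -30.3  -64.8  -64.9 -138.1] ([0.35, -0.
[... 965 characters left out ...]
-42.8  -98.9] ([0.31, -0.1, 0.38], [0.3, 0.06, 0.36])
0 0 [ -17.5   36.3  -56.2 -162.4  -92.3  -89.3] ([0.26, -0.11, 0.24], [0.26, 0.05, 0.24])
30 -20 [ -18.1   17.3  -29.2 -107.4  -47.2 -134.3] ([0.41, -0.17, 0.45], [0.32, -0.09, 0.35])
30 0 [ -30.3   33.2  -34.3 -117.8  -79.1 -109.7] ([0.37, -0.25, 0.29], [0.3, -0.12, 0.23])
60 -20 [ -20.8   26.3  -12.5  -79.5  -70.6 -144.6] ([0.52, -0.23, 0.46], [0.42, -0.22, 0.34])
60 0 [ -28.8   38.4  -12.4  -91.   -89.2 -129.2] ([0.52, -0.32, 0.33], [0.41, -0.26, 0.22])
90 -20 [ -17.8   37.7    8.4  -63.9  -94.8 -146.5] ([0.67, -0.25, 0.46], [0.58, -0.29, 0.34])
90 0 [ -23.1   47.8   11.1  -75.7 -108.3 -140.9] ([0.69, -0.33, 0.34], [0.59, -0.33, 0.22])
```

```bash
python3 - <<'E'
from fk import *
from sweep import wz
from plant import r,vision
import h,cv2
s=r.get_state();q=s["joints"];P0=s["tcp_pos"];R0=E("xyz",s["eef_rot"])
c=vision.capture("top");Pc=h.cloud(c);print("cup",h.rim(Pc,.448,-.0745,z=(.073,.087)));print(*h.stones(c,Pc,(.3,.55,-.4,.0),(-.01,.06)),sep="\n")
cv2.imwrite("pics/t4.png",c["frame"][120:280,240:480].repeat(3,0).repeat(3,1))
M,z=tool(40,-20)
rv=(R0.inv()*M).as_rotvec(degrees=True);n=np.linalg.norm(rv);print("P0",P0,"rotvec",rv,n,"units total",(rv/4).round(2))
qq=q
for f in np.linspace(0,1,7):
    Rm=R0*R.from_rotvec(rv*f,degrees=True);v=ik(P0,Rm,qq);print(f,v); qq=v if v is not None else qq
T=np.array([.4485,-.0745,.049])-.011*z;pre=T-.12*z
print("T",T,"pre",pre,ik(pre,M,qq),ik(T,M,qq))
# lip at pour
c=np.cos;b=np.radians
u0=M.inv().apply([0,0,1]);
for th in range(0,-181,-20):
    Rr=M*E("z",th);u=Rr.apply(u0);G=.008*z
    d=np.array([0,0,-1.]);pd=d-(d@u)*u;pd/=np.linalg.norm(pd)+1e-9
    print(th,"tilt",np.degrees(np.arccos(u[2])).round(),"lip rel graspTCP",((G+.011*0+.030*u+.039*pd)*1000).round(), "u",u.round(2))
E
```

```text
-90 -20 [ 47.4  39.9 -43.1  41.1 -75.2 -85.1] [ 55.9  39.1 -34.4  32.  -83.9 -80.7] ([0.28, 0.26, 0.22], [0.44, 0.26, 0.23])
-90 -35 [ 42.9  30.3 -46.4  41.7 -64.6 -79.2] [ 51.9  27.3 -38.1  31.5 -75.3 -74.6] ([0.28, 0.22, 0.28], [0.44, 0.2, 0.31])
-60 -20 None None 
-60 -35 None None 
-30 -20 None None 
-30 -35 None None 
0 -20 [ -59.2   42.2  -58.2 -123.5  -75.5  -80.8] None ([0.11, -0.24, 0.2], [0.12, -0.08, 0.23])
0 -35 [ -39.4   18.4  -51.9 -127.8  -41.1 -108.9] [-3.790e+01 -1.000e-01 -5.430e+01 -1.107e+02 -3.250e+01 -1.319e+02] ([0.2, -0.21, 0.35], [0.17, -0.06, 0.31])
30 -20 [ -50.8   33.5  -38.1  -92.2  -68.2 -109.6] [ -62.7   28.1  -38.2  -79.3  -72.8 -114.8] ([0.24, -0.35, 0.28], [0.15, -0.22, 0.23])
30 -35 [ -36.6   20.7  -38.   -88.5  -48.8 -129.4] [ -45.9   11.2  -39.3  -75.2  -55.3 -138.6] ([0.3, -0.26, 0.38], [0.19, -0.18, 0.3])
45 -20 [ -46.6   34.7  -29.5  -79.6  -72.7 -117.1] [ -57.    31.3  -27.6  -69.5  -78.9 -121. ] ([0.31, -0.38, 0.29], [0.19, -0.29, 0.22])
45 -35 [ -35.4   23.8  -31.3  -75.1  -56.7 -132.4] [ -45.    17.3  -30.3  -64.8  -64.9 -138.1] ([0.35, -0.
[... 2478 characters left out ...]
20 tilt 19.0 lip rel graspTCP [-26.  39.  13.] u [-0.22  0.23  0.95]
-40 tilt 37.0 lip rel graspTCP [-30.  38.  -3.] u [-0.45  0.41  0.79]
-60 tilt 56.0 lip rel graspTCP [-31.  34. -18.] u [-0.65  0.52  0.56]
-80 tilt 74.0 lip rel graspTCP [-27.  27. -32.] u [-0.8   0.54  0.27]
-100 tilt 92.0 lip rel graspTCP [-20.  18. -43.] u [-0.88  0.47 -0.04]
-120 tilt 109.0 lip rel graspTCP [ -9.  10. -49.] u [-0.89  0.31 -0.32]
-140 tilt 124.0 lip rel graspTCP [  3.   5. -52.] u [-0.82  0.1  -0.56]
-160 tilt 135.0 lip rel graspTCP [ 12.   6. -51.] u [-0.68 -0.15 -0.71]
-180 tilt 140.0 lip rel graspTCP [ 14.  12. -51.] u [-0.49 -0.41 -0.77]<stdin>:21: RuntimeWarning: invalid value encountered in arccos
```

View pics/t4.png

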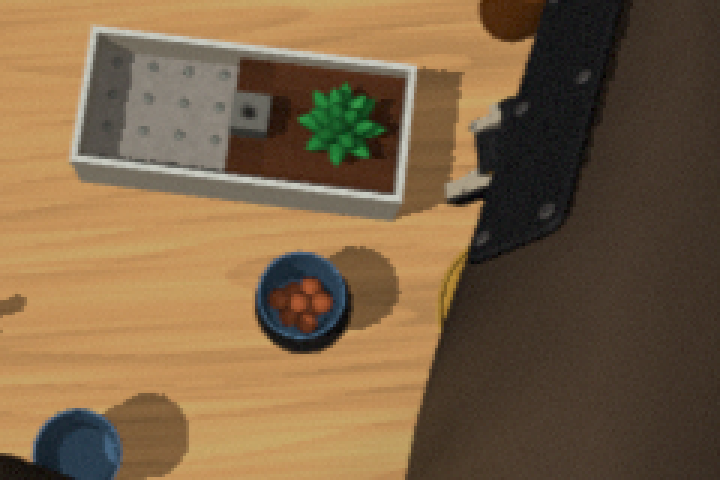

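The crop shows the dish out of view, the cup full of stones at (302,300), and the planter bay clear at left. The short way round passes a j6 limit, so I'll plan the turn the other way.

```bash
python3 - <<'E'
from fk import *
q=[-24.8,17.2,-5.3,-29.1,-83.3,32.4];P0=np.array([.4477,-.2021,.2084]);R0=rot(q)
M,z=tool(40,-20)
T=np.array([.4485,-.0745,.049])-.011*z;pre=T-.12*z+np.array([0,0,.08])
for th in(120,150,180):
    R1=R0*E("z",th);rv=(R1.inv()*M).as_rotvec(degrees=True);print(th,(rv/4).round(2),np.linalg.norm(rv))
    qq=ik(P0,R1,[-25,17,-5,-29,-83,32.4-th]);print(" ",qq)
    P1=np.array([.38,-.2,.22])
    for f in np.linspace(0,1,5):
        v=ik(P0+(pre-P0)*f,R1*R.from_rotvec(rv*f,degrees=True),qq);print("  ",f,v);qq=v if v is not None else qq
    print("T",T,pre,"down",ik(T-.12*z,M,qq),ik(T,M,qq),ik(T+[0,0,.15],M,qq),ik(np.array([.625,.03,.2]),M,qq))
E
```

```text
120 [-14.29   2.97  21.78] 104.88179432726251
  [-24.8  17.3  -5.2 -29.1 -83.3 -87.6]
   0.0 [-24.8  17.3  -5.2 -29.1 -83.3 -87.6]
   0.25 [-34.6  19.6  -6.4 -40.3 -87.7 -98.9]
   0.5 [ -44.2   20.6  -11.6  -50.5  -88.6 -110. ]
   0.75 [ -53.4   20.3  -19.6  -59.6  -86.9 -120.7]
   1.0 [ -62.2   18.5  -29.3  -67.7  -83.1 -131.4]
T [ 0.44058169 -0.08114425  0.05276222] [ 0.35420013 -0.15362698  0.17380464] down [ -62.3   28.7  -30.2  -69.2  -79.1 -121. ] [ -48.8   33.3  -32.3  -82.5  -71.3 -115.8] [ -46.9   12.7  -31.3  -77.4  -74.1 -138.3] [ -20.7   17.9  -23.5  -93.3  -55.2 -142.8]
150 [-12.3    6.19  14.92] 81.2052178723359
  [ -24.8   17.3   -5.2  -29.1  -83.3 -117.6]
   0.0 [ -24.8   17.3   -5.2  -29.1  -83.3 -117.6]
   0.25 [ -34.    17.7   -8.4  -40.1  -84.5 -122.1]
   0.5 [ -43.3   17.9  -13.8  -50.3  -84.5 -125.8]
   0.75 [ -52.7   18.1  -21.   -59.5  -84.  -128.9]
   1.0 [ -62.2   18.5  -29.3  -67.7  -83.1 -131.4]
T [ 0.44058169 -0.08114425  0.05276222] [ 0.35420013 -0.15362698  0.17380464] down [ -62.3   28.7  -30.2  -69.2  -79.1 -121. ] [ -48.8   33.3  -32.3  -82.5  -71.3 -115.8] [ -46.9   12.7  -31.3  -77.4  -74.1 -138.3] [ -20.7   17.9  -23.5  -93.3  -55.2 -142.8]
180 [-9.91  8.84  7.99] 62.00100083242182
  [ -24.8   17.3   -5.2  -29.1  -83.3 -147.6]
   0.0 [ -24.8   17.3   -5.2  -29.1  -83.3 -147.6]
   0.25 [ -33.3   15.9  -10.1  -39.7  -81.4 -145.4]
   0.5 [ -42.4   15.4  -15.9  -50.1  -80.6 -141.8]
   0.75 [ -52.1   16.1  -22.3  -59.6  -81.2 -137.1]
   1.0 [ -62.2   18.5  -29.3  -67.7  -83.1 -131.4]
T [ 0.44058169 -0.08114425  0.05276222] [ 0.35420013 -0.15362698  0.17380464] down [ -62.3   28.7  -30.2  -69.2  -79.1 -121. ] [ -48.8   33.3  -32.3  -82.5  -71.3 -115.8] [ -46.9   12.7  -31.3  -77.4  -74.1 -138.3] [ -20.7   17.9  -23.5  -93.3  -55.2 -142.8]
```

```bash
W='[0,0,0,0,0,1,1]'
python3 -m pendant '[[[0,0,0,0,0,1,1],[0,0,0,0,0,1,1],[0,0,0,0,0,1,1],[0,0,0,0,0,1,1],[0,0,0,0,0,1,1],[0,0,0,0,0,1,1],[0,0,0,0,0,1,1],[0,0,0,0,0,1,1]]]'
python3 -m pendant '[[[0,0,0,0,0,1,1],[0,0,0,0,0,1,1],[0,0,0,0,0,1,1],[0,0,0,0,0,1,1],[0,0,0,0,0,1,1],[0,0,0,0,0,1,1],[0,0,0,0,0,1,1],[0,0,0,0,0,1,1]]]'
python3 -m pendant '[[[0,0,0,0,0,1,1],[0,0,0,0,0,1,1],[0,0,0,0,0,1,1],[0,0,0,0,0,1,1],[0,0,0,0,0,1,1],[0,0,0,0,0,1,1],[0,0,0,0,0,1,1],[0,0,0,0,0,1,1]]]'
python3 -m pendant '[[[0,0,0,0,0,1,1],[0,0,0,0,0,1,1],[0,0,0,0,0,1,1],[0,0,0,0,0,1,1],[0,0,0,0,0,1,1],[0,0,0,0,0,1,1],[0,0,0,0,0,1,1],[0,0,0,0,0,1,1]]]'
python3 -m pendant '[[[0,0,0,0,0,1,1],[0,0,0,0,0,1,1],[0,0,0,0,0,1,1],[0,0,0,0,0,1,1],[0,0,0,0,0,1,1],[0,0,0,0,0,0.5,1],[0,0,0,-0.82,0.41,1,1],[0,0,0,-0.82,0.41,1,1]]]'
python3 -m pendant '[[[0,0,0,-0.82,0.41,1,1],[0,0,0,-0.82,0.41,1,1],[0,0,0,-0.82,0.41,1,1],[0,0,0,-0.82,0.41,1,1],[0,0,0,-0.82,0.41,1,1],[0,0,0,-0.82,0.41,1,1],[0,0,0,-0.82,0.41,1,1],[0,0,0,-0.82,0.41,1,1]]]'
python3 -m pendant '[[[0,0,0,-0.82,0.41,1,1],[0,0,0,-0.82,0.41,1,1],[0,0,0,-0.82,0.41,1,1],[0,0,0,-0.82,0.41,1,1],[0,0,0,-0.82,0.41,1,1],[0,0,0,0,0,0,1],[0,0,0,0,0,0,1],[0,0,0,0,0,0,1]]]'
cat > goal.py <<'E'
# print remaining shift (tool axes, units of 20 mm) and turn (units of 4 deg) to a pose
import sys,numpy as np
from fk import *
from plant import r
def to(P,M):
    s=r.get_state();R0=E("xyz",s["eef_rot"])
    print("tcp",s["tcp_pos"].round(4),"q",s["joints"].round(1));print("shift",(R0.inv().apply(np.array(P)-s["tcp_pos"])/.02).round(2),"turn",((R0.inv()*M).as_rotvec(degrees=True)/4).round(2))
E
python3 - <<'E'
from goal import *
M,z=tool(40,-20);T=np.array([.4485,-.0745,.049])-.011*z
to(T-.12*z,M)
E
```

```text
time_s: 32.45
tcp_pos: [0.4481, -0.2, 0.2097]
eef_rot: [161.7, 26.6, -126.4]
contact_force: [-0.2, 0.1, 0.8]
gripper_width: 0.0879
gripper_force: 0.0
time_s: 33.25
tcp_pos: [0.448, -0.2, 0.2097]
eef_rot: [150.7, 13.4, -157.5]
contact_force: [-0.2, -0.6, 0.3]
gripper_width: 0.0878
gripper_force: 0.0
time_s: 34.05
tcp_pos: [0.4481, -0.2, 0.2097]
eef_rot: [148.2, -3.2, 174.9]
contact_force: [0.2, -0.6, -1.1]
gripper_width: 0.0874
gripper_force: 0.0
time_s: 34.85
tcp_pos: [0.4481, -0.2, 0.2097]
eef_rot: [153.9, -19.0, 146.4]
contact_force: [-0.8, -0.7, 0.8]
gripper_width: 0.0875
gripper_force: 0.0
time_s: 35.65
tcp_pos: [0.4485, -0.1995, 0.2099]
eef_rot: [159.8, -33.0, 116.8]
contact_force: [-0.3, -0.6, -0.1]
gripper_width: 0.0877
gripper_force: 0.0
time_s: 36.45
tcp_pos: [0.4481, -0.2002, 0.2095]
eef_rot: [159.1, -57.3, 81.0]
contact_force: [-0.4, -0.2, -0.0]
gripper_width: 0.0879
gripper_force: 0.0
time_s: 37.25
tcp_pos: [0.4484, -0.2003, 0.2093]
eef_rot: [179.5, -69.6, 40.4]
contact_force: [-0.3, 0.7, -0.0]
gripper_width: 0.0877
gripper_force: 0.0
tcp [ 0.4484 -0.2003  0.2093] q [ -56.8   19.9  -19.1  -70.   -82.3 -141. ]
shift [-6.13 -4.83  0.02] turn [0.03 0.09 0.04]
```

```bash
python3 -m pendant '[[[-0.3,-0.8,0,0,0,0,1],[-0.3,-0.8,0,0,0,0,1],[-0.3,-0.8,0,0,0,0,1],[-0.5,-0.8,0,0,0,0,1],[-0.5,-0.8,0,0.03,0.09,0.04,1],[-0.5,-0.83,0,0,0,0,1],[-0.6,0,0,0,0,0,1],[0,0,0,0,0,0,1]]]'
python3 - <<'E'
from goal import *
import h,cv2
from plant import vision
M,z=tool(40,-20);T=np.array([.4485,-.0745,.049])-.011*z
to(T-.12*z,M)
s=r.get_state();c=vision.capture("wrist");P=h.wcloud(c,s);cv2.imwrite("pics/w5.png",c["frame"])
for zz in((.075,.082),(.076,.084)):print(h.rim(P,.448,-.0745,z=zz))
# lower outer wall section fit
for lo,hi in((.02,.03),(.035,.045),(.055,.065)):
    m=(np.hypot(P[...,0]-.448,P[...,1]+.0745)<.045)&(P[...,2]>lo)&(P[...,2]<hi)&(c["frame"][...,0]>c["frame"][...,2].astype(int)+15)
    q=P[m];print(lo,len(q),h.circ(q[:,:2]))
E
```

```text
time_s: 38.05
tcp_pos: [0.3702, -0.1391, 0.1517]
eef_rot: [-179.4, -70.0, 39.4]
contact_force: [-0.2, -0.2, -0.1]
gripper_width: 0.0879
gripper_force: 0.0
tcp [ 0.3702 -0.1391  0.1517] q [ -61.5   23.   -30.6  -69.   -80.6 -126.3]
shift [-3.09  0.05 -0.03] turn [-0.01 -0.01 -0.05]
(616, (array([ 0.4451379 , -0.07030578]), np.float64(0.03692889020283348)), np.float64(0.07966296984637526))
(529, (array([ 0.44524424, -0.07020947]), np.float64(0.03700240784346186)), np.float64(0.07966296984637526))
0.02 373 (array([ 0.44458369, -0.07050168]), np.float64(0.03044710315726094))
0.035 718 (array([ 0.44446136, -0.07072072]), np.float64(0.032180993496326))
0.055 673 (array([ 0.4458226 , -0.06962435]), np.float64(0.033361688501876055))
```

View pics/w5.png

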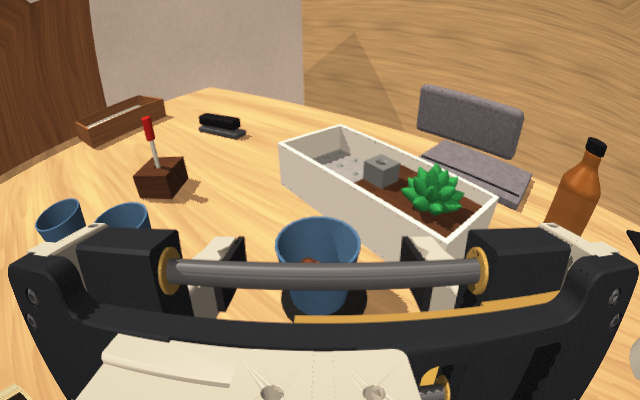

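The wrist view shows the cup centred between the fingers at (318,255) on the coaster, with the path clear. Its centre measures (0.445,-0.070).

```bash
python3 -m pendant '[[[-0.7,-0.24,0,0,0,0,1],[-0.8,0,0,0,0,0,1],[-0.8,0,0,0,0,0,1],[-0.79,0,0,0,0,0,1],[0,0,0.5,0,0,0,1],[0,0,0.8,0,0,0,1],[0,0,0.8,0,0,0,1],[0,0,0.8,0,0,0,1]]]'
python3 -m pendant '[[[0,0,0.8,0,0,0,1],[0,0,0.8,0,0,0,1],[0,0,0.8,0,0,0,1],[0,0,0.5,0,0,0,1],[0,0,0.15,0,0,0,1],[0,0,0,0,0,0,1],[0,0,0,0,0,0,1],[0,0,0,0,0,0,1]]]'
python3 - <<'E'
from goal import *
M,z=tool(40,-20);T=np.array([.4448,-.070,.049])-.011*z
to(T,M);print(r.get_state()["contact_force"])
E
```

```text
time_s: 38.9
tcp_pos: [0.3942, -0.1126, 0.0747]
eef_rot: [-179.8, -70.1, 39.7]
contact_force: [0.6, -0.6, 0.1]
gripper_width: 0.0878
gripper_force: 0.0
time_s: 39.7
tcp_pos: [0.4366, -0.0774, 0.0539]
eef_rot: [-179.6, -70.1, 39.5]
contact_force: [-0.1, 0.6, -0.3]
gripper_width: 0.0877
gripper_force: 0.0
tcp [ 0.4366 -0.0774  0.0539] q [ -53.1   37.6  -33.1  -80.5  -72.2 -110.4]
shift [-0.04 -0.02  0.05] turn [ 0.03 -0.01 -0.04]
[-0.11463162  0.55056982 -0.3479926 ]
```

```bash
python3 -m pendant '[[[0,0,0,0,0,0,-1],[0,0,0,0,0,0,-1],[0,0,0,0,0,0,-1],[0,0,0,0,0,0,-1],[0,0,0,0,0,0,-1],[0,0,0,0,0,0,-1],[0,0,0,0,0,0,-1],[0,0,0,0,0,0,-1]]]' 35
python3 -m pendant '[[[0.3,0,-0.11,0,0,0,-1],[0.5,0,-0.18,0,0,0,-1],[0.5,0,-0.18,0,0,0,-1],[0.5,0,-0.18,0,0,0,-1],[0.5,0,-0.18,0,0,0,-1],[0.5,0,-0.18,0,0,0,-1],[0.5,0,-0.18,0,0,0,-1],[0.46,0,-0.18,0,0,0,-1]]]'
python3 - <<'E'
from goal import *
import h,cv2
from plant import vision
M,z=tool(40,-20);to([.645,.035,.185],M);s=r.get_state();print(s["gripper_width"],s["gripper_force"])
c=vision.capture("scene");cv2.imwrite("pics/s6.png",cv2.resize(c["frame"][100:300,200:520],None,fx=2.4,fy=2.4))
E
```

```text
time_s: 40.5
tcp_pos: [0.4367, -0.0769, 0.054]
eef_rot: [-179.5, -70.1, 39.4]
contact_force: [-2.4, -2.0, 4.8]
gripper_width: 0.0711
gripper_force: 34.5
time_s: 41.3
tcp_pos: [0.4367, -0.0772, 0.134]
eef_rot: [-179.6, -70.0, 39.4]
contact_force: [-0.3, 0.8, -3.0]
gripper_width: 0.0705
gripper_force: 34.9
tcp [ 0.4367 -0.0772  0.134 ] q [ -51.5   24.3  -33.   -77.7  -74.  -124.4]
shift [ 6.37  2.36 10.01] turn [ 0.02  0.01 -0.05]
0.07047584285715545 34.85362151813845
```

View pics/s6.png

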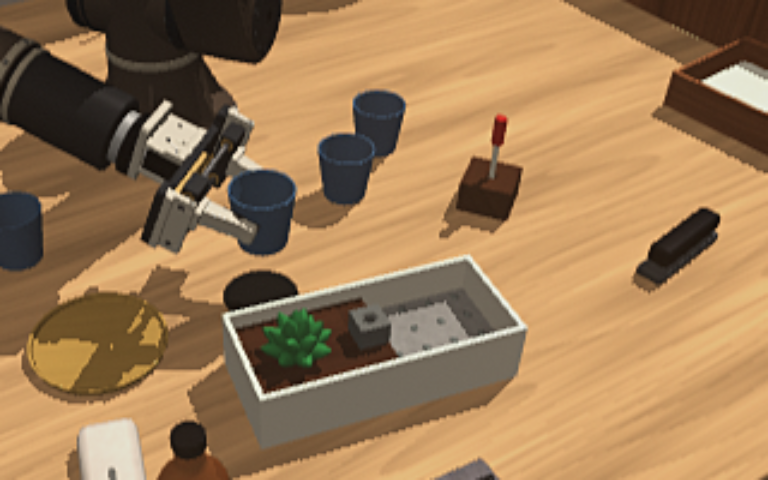

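```bash
python3 -m pendant '[[[0.53,0.2,0.83,0,0,0,-1],[0.53,0.2,0.83,0,0,0,-1],[0.53,0.2,0.83,0,0,0,-1],[0.53,0.2,0.83,0,0,0,-1],[0.53,0.2,0.83,0,0,0,-1],[0.53,0.2,0.83,0,0,0,-1],[0.53,0.2,0.83,0,0,0,-1],[0.53,0.2,0.83,0,0,0,-1]]]'
python3 -m pendant '[[[0.53,0.2,0.83,0,0,0,-1],[0.53,0.2,0.83,0,0,0,-1],[0.53,0.2,0.83,0,0,0,-1],[0.53,0.16,0.83,0,0,0,-1],[0,0,0,0,0,-0.5,-1],[0,0,0,0,0,-1,-1],[0,0,0,0,0,-1,-1],[0,0,0,0,0,-1,-1]]]'
python3 -m pendant '[[[0,0,0,0,0,-1,-1],[0,0,0,0,0,-1,-1],[0,0,0,0,0,-1,-1],[0,0,0,0,0,-1,-1],[0,0,0,0,0,-1,-1],[0,0,0,0,0,-1,-1],[0,0,0,0,0,-1,-1],[0,0,0,0,0,-1,-1]]]'
python3 -m pendant '[[[0,0,0,0,0,-1,-1],[0,0,0,0,0,-1,-1],[0,0,0,0,0,-1,-1],[0,0,0,0,0,-1,-1],[0,0,0,0,0,-0.7,-1],[0,0,0,0,0,-0.6,-1],[0,0,0,0,0,-0.5,-1],[0,0,0,0,0,-0.5,-1]]]'
python3 - <<'E'
from goal import *
M,z=tool(40,-20,-180);to([.645,.035,.185],M);print(r.get_state()["gripper_width"])
E
```

```text
time_s: 42.15
tcp_pos: [0.5757, -0.0027, 0.1676]
eef_rot: [-179.4, -70.0, 39.3]
contact_force: [0.3, 0.1, -3.6]
gripper_width: 0.0707
gripper_force: 34.9
time_s: 42.95
tcp_pos: [0.6436, 0.0346, 0.1843]
eef_rot: [146.6, -65.8, 75.9]
contact_force: [-0.4, 1.1, -2.7]
gripper_width: 0.0709
gripper_force: 34.8
time_s: 43.75
tcp_pos: [0.6436, 0.0345, 0.1843]
eef_rot: [116.9, -40.8, 111.6]
contact_force: [0.9, -0.6, -2.5]
gripper_width: 0.0707
gripper_force: 34.8
time_s: 44.55
tcp_pos: [0.6436, 0.0344, 0.1843]
eef_rot: [111.1, -17.8, 123.2]
contact_force: [-0.2, -0.2, -3.1]
gripper_width: 0.0706
gripper_force: 34.7
tcp [0.6436 0.0344 0.1843] q [-25.4  20.9 -21.6 -90.9 -58.6 -70.7]
shift [-0.    0.06  0.06] turn [-2.000e-02  1.000e-02 -2.724e+01]
0.07063137988825857
```

```bash
for i in 1; do :; done
python3 -m pendant '[[[0,0,0,0,0,-0.6,-1],[0,0,0,0,0,-0.6,-1],[0,0,0,0,0,-0.6,-1],[0,0,0,0,0,-0.6,-1],[0,0,0,0,0,-0.6,-1],[0,0,0,0,0,-0.6,-1],[0,0,0,0,0,-0.6,-1],[0,0,0,0,0,-0.6,-1]]]'
python3 -m pendant '[[[0,0,0,0,0,-0.6,-1],[0,0,0,0,0,-0.6,-1],[0,0,0,0,0,-0.6,-1],[0,0,0,0,0,-0.6,-1],[0,0,0,0,0,-0.6,-1],[0,0,0,0,0,-0.6,-1],[0,0,0,0,0,-0.6,-1],[0,0,0,0,0,-0.6,-1]]]'
python3 -m pendant '[[[0,0,0,0,0,-0.7,-1],[0,0,0,0,0,-0.7,-1],[0,0,0,0,0,-0.7,-1],[0,0,0,0,0,-0.7,-1],[0,0,0,0,0,-0.7,-1],[0,0,0,0,0,-0.7,-1],[0,0,0,0,0,-0.7,-1],[0,0,0,0,0,-0.7,-1]]]'
python3 -m pendant '[[[0,0,0,0,0,-1,-1],[0,0,0,0,0,-1,-1],[0,0,0,0,0,-1,-1],[0,0,0,0,0,-1,-1],[0,0,0,0,0,-1,-1],[0,0,0,0,0,-1,-1],[0,0,0,0,0,-1,-1],[0,0,0,0,0,-1,-1]]]'
python3 -m pendant '[[[0,0,0,0,0,-1,-1],[0,0,0,0,0,-1,-1],[0,0,0,0,0,-1,-1],[0,0,0,0,0,-1,-1],[0,0,0,0,0,0,-1],[0,0,0,0,0,0,-1],[0,0,0,0,0,0,-1],[0,0,0,0,0,0,-1]]]'
python3 - <<'E'
from plant import r,vision
import cv2,numpy as np
s=r.get_state();print(s["gripper_width"],s["gripper_force"],s["joints"].round(1))
a=vision.capture("scene")["frame"];b=vision.capture("top")["frame"]
cv2.imwrite("pics/st7.png",np.hstack([cv2.resize(a[150:300,260:460],None,fx=2,fy=2),cv2.resize(b[110:260,200:400],None,fx=2,fy=2)]))
E
```

```text
time_s: 45.35
tcp_pos: [0.6436, 0.0345, 0.1843]
eef_rot: [110.0, 0.2, 130.0]
contact_force: [-0.2, -0.7, -2.3]
gripper_width: 0.0709
gripper_force: 34.7
time_s: 46.15
tcp_pos: [0.6436, 0.0344, 0.1843]
eef_rot: [111.1, 18.2, 136.8]
contact_force: [-0.4, -0.6, -3.7]
gripper_width: 0.0708
gripper_force: 34.6
time_s: 46.95
tcp_pos: [0.6438, 0.0345, 0.1846]
eef_rot: [116.1, 38.9, 147.0]
contact_force: [0.3, -0.0, -1.3]
gripper_width: 0.071
gripper_force: 34.6
time_s: 47.75
tcp_pos: [0.6438, 0.0345, 0.1846]
eef_rot: [142.8, 64.6, 179.8]
contact_force: [0.6, 0.6, -1.3]
gripper_width: 0.0711
gripper_force: 34.6
time_s: 48.55
tcp_pos: [0.6441, 0.0343, 0.1852]
eef_rot: [179.4, 70.1, -140.7]
contact_force: [0.0, -0.1, -1.5]
gripper_width: 0.071
gripper_force: 34.6
0.07102802600997782 34.560405507502594 [-25.4  20.9 -21.5 -90.9 -58.7  38. ]
```

View pics/st7.png

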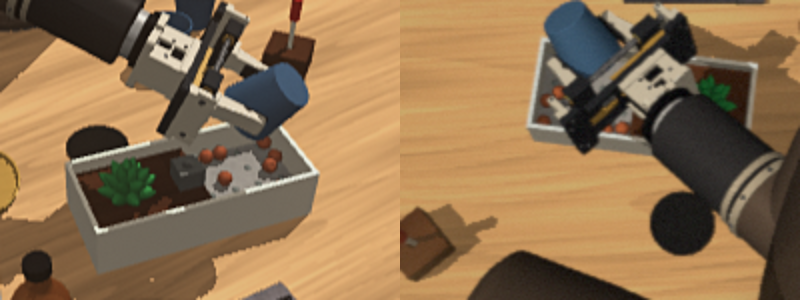

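The view shows the cup inverted and stones in the bay at (207,155)–(275,155) in the left panel. The measured load has dropped to the empty cup's weight. I'll roll the cup back upright and return to above the coaster.

```bash
python3 -m pendant '[[[0,0,0,0,0,1,-1],[0,0,0,0,0,1,-1],[0,0,0,0,0,1,-1],[0,0,0,0,0,1,-1],[0,0,0,0,0,1,-1],[0,0,0,0,0,1,-1],[0,0,0,0,0,1,-1],[0,0,0,0,0,1,-1]]]' >/dev/null
python3 -m pendant '[[[0,0,0,0,0,1,-1],[0,0,0,0,0,1,-1],[0,0,0,0,0,1,-1],[0,0,0,0,0,1,-1],[0,0,0,0,0,1,-1],[0,0,0,0,0,1,-1],[0,0,0,0,0,1,-1],[0,0,0,0,0,1,-1]]]' >/dev/null
python3 -m pendant '[[[0,0,0,0,0,1,-1],[0,0,0,0,0,1,-1],[0,0,0,0,0,1,-1],[0,0,0,0,0,1,-1],[0,0,0,0,0,1,-1],[0,0,0,0,0,1,-1],[0,0,0,0,0,1,-1],[0,0,0,0,0,1,-1]]]' >/dev/null
python3 -m pendant '[[[0,0,0,0,0,1,-1],[0,0,0,0,0,1,-1],[0,0,0,0,0,1,-1],[0,0,0,0,0,1,-1],[0,0,0,0,0,1,-1],[0,0,0,0,0,1,-1],[0,0,0,0,0,1,-1],[0,0,0,0,0,1,-1]]]' >/dev/null
python3 -m pendant '[[[0,0,0,0,0,1,-1],[0,0,0,0,0,1,-1],[0,0,0,0,0,1,-1],[0,0,0,0,0,1,-1],[0,0,0,0,0,1,-1],[0,0,0,0,0,1,-1],[0,0,0,0,0,1,-1],[0,0,0,0,0,1,-1]]]' >/dev/null
python3 -m pendant '[[[0,0,0,0,0,1,-1],[0,0,0,0,0,1,-1],[0,0,0,0,0,1,-1],[0,0,0,0,0,1,-1],[0,0,0,0,0,1,-1],[-0.5,-0.2,-0.83,0,0,0,-1],[-0.5,-0.2,-0.83,0,0,0,-1],[-0.5,-0.2,-0.83,0,0,0,-1]]]'
python3 -m pendant '[[[-0.5,-0.2,-0.83,0,0,0,-1],[-0.5,-0.2,-0.83,0,0,0,-1],[-0.5,-0.2,-0.83,0,0,0,-1],[-0.5,-0.2,-0.83,0,0,0,-1],[-0.5,-0.2,-0.83,0,0,0,-1],[-0.5,-0.2,-0.83,0,0,0,-1],[-0.5,-0.2,-0.83,0,0,0,-1],[-0.5,-0.2,-0.83,0,0,0,-1]]]'
python3 - <<'E'
from goal import *
from plant import vision
import h,cv2
M,z=tool(40,-20);T=np.array([.4448,-.070,.049])-.011*z;to(T,M)
s=r.get_state();R0=E("xyz",s["eef_rot"])
for n in("top","scene"):
    c=vision.capture(n);P=h.cloud(c)
    if n=="top":
        G=s["tcp_pos"]+.011*z;print("G",G)
        m=(np.linalg.norm(P-(G+[0,0,.0]),axis=2)<.07)&(P[...,2]>G[2]+.024)&(c["frame"][...,0]>c["frame"][...,2].astype(int)+10)
        q=P[m];print(len(q),q.mean(0),q[:,2].min(),q[:,2].max())
        A=np.c_[q[:,:2],np.ones(len(q))]
        cv2.imwrite("pics/t8.png",np.hstack([cv2.resize(c["frame"][120:260,230:430],None,fx=2,fy=2),np.zeros((280,2,3),np.uint8)]));t=cv2.resize(c["frame"][110:260,220:400],None,fx=2.2,fy=2.2)
        print(*h.stones(c,P,(.53,.72,-.05,.13),(.02,.09)),sep="\n")
    else: cv2.imwrite("pics/ts8.png",np.hstack([t,cv2.resize(c["frame"][120:270,260:440],None,fx=2.2,fy=2.2)]))
E
```

```text
time_s: 53.45
tcp_pos: [0.5921, 0.0069, 0.1741]
eef_rot: [-179.5, -70.1, 39.4]
contact_force: [-0.1, -0.6, -2.6]
gripper_width: 0.071
gripper_force: 34.8
time_s: 54.25
tcp_pos: [0.4549, -0.0665, 0.1443]
eef_rot: [-179.6, -70.1, 39.5]
contact_force: [-0.9, -1.0, -1.8]
gripper_width: 0.0706
gripper_force: 34.8
tcp [ 0.4549 -0.0665  0.1443] q [ -48.9   22.7  -32.5  -79.3  -73.1 -126.8]
shift [-4.65 -0.18  0.6 ] turn [ 0.03 -0.02 -0.05]
G [ 0.46281654 -0.05983833  0.14052665]
130 [ 0.46355526 -0.06252726  0.16951383] 0.16458304998061069 0.17404720834403342
(np.int32(44), [283.2, 142.2], [0.6744, 0.0734, 0.0456])
(np.int32(87), [323.3, 145.1], [0.6555, -0.0382, 0.0554])
(np.int32(82), [276.0, 157.8], [0.6306, 0.0957, 0.0468])
(np.int32(40), [303.0, 158.3], [0.6232, 0.0201, 0.0472])
(np.int32(255), [315.9, 172.3], [0.5795, -0.02, 0.0544])
(np.int32(28), [271.2, 169.4], [0.5965, 0.1099, 0.0484])
```

View pics/ts8.png

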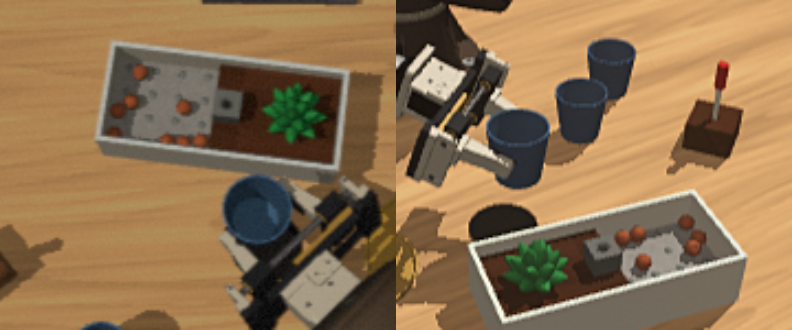

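Both views show all 8 stones inside the bay. In the top panel they are at (140,72), (130,102), (118,110), (183,107), (114,132), (167,140), (183,141) and (199,141), and the cup is empty. Now I'll set the cup on the coaster.

```bash
python3 -m pendant '[[[-0.7,0.11,0.6,0,0,0,-1],[-0.8,0,0,0.03,-0.02,-0.05,-1],[-0.8,0,0,0,0,0,-1],[-0.8,0,0,0,0,0,-1],[-0.7,0,0,0,0,0,-1],[-0.5,0,0,0,0,0,-1],[-0.25,0,0,0,0,0,-1],[0,0,0,0,0,0,-1]]]'
python3 - <<'E'
from goal import *
M,z=tool(40,-20);T=np.array([.448,-.075,.0502])-.011*z;to(T,M)
E
```

```text
time_s: 55.15
tcp_pos: [0.4418, -0.0804, 0.0545]
eef_rot: [-179.8, -70.0, 39.9]
contact_force: [0.5, -0.6, -2.1]
gripper_width: 0.0706
gripper_force: 34.8
tcp [ 0.4418 -0.0804  0.0545] q [ -52.6   37.4  -32.4  -80.4  -72.2 -111.2]
shift [-0.06 -0.01 -0.09] turn [-0.01 -0.   -0.01]
```

```bash
python3 -m pendant '[[[-0.06,0,-0.09,0,0,0,-1],[0,0,0,0,0,0,-1],[0,0,0,0,0,0,0.9],[0,0,0,0,0,0,1],[0,0,0,0,0,0,1],[0,0,0,0,0,0,1],[0,0,0,0,0,0,1],[0,0,0,0,0,0,1]]]'
python3 -m pendant '[[[0,0,-0.3,0,0,0,1],[0,0,-0.8,0,0,0,1],[0,0,-1,0,0,0,1],[0,0,-1,0,0,0,1],[0,0,-1,0,0,0,1],[0,0,-1,0,0,0,1],[0,0,-1,0,0,0,1],[0.8,0,0,0,0,0,1]]]'
python3 - <<'E'
from goal import *
from plant import vision
import h,cv2
s=r.get_state();print(s["tcp_pos"],s["joints"].round(1))
c=vision.capture("wrist");P=h.wcloud(c,s)
print("wrist",h.rim(P,.448,-.075,z=(.075,.083)))
for lo,hi in((.02,.03),(.035,.045)):
    m=(np.hypot(P[...,0]-.448,P[...,1]+.0745)<.045)&(P[...,2]>lo)&(P[...,2]<hi)&(c["frame"][...,0]>c["frame"][...,2].astype(int)+15);print(h.circ(P[m][:,:2]))
g=cv2.cvtColor(c["frame"],cv2.COLOR_BGR2HSV)
c=vision.capture("top");P=h.cloud(c);print("top",h.rim(P,.448,-.0745,z=(.073,.087)))
# image contour centre of rim vs coaster
f=c["frame"];cv2.imwrite("pics/t9.png",cv2.resize(f[180:260,300:390],None,fx=6,fy=6,interpolation=cv2.INTER_CUBIC))
print("coaster px expected", h.rayz)
E
```

```text
time_s: 55.95
tcp_pos: [0.4399, -0.0816, 0.0542]
eef_rot: [-180.0, -70.0, 40.0]
contact_force: [0.1, -0.2, 0.4]
gripper_width: 0.0873
gripper_force: 0.0
time_s: 56.75
tcp_pos: [0.3542, -0.1539, 0.1108]
eef_rot: [-179.8, -69.9, 39.7]
contact_force: [0.7, 0.6, 0.7]
gripper_width: 0.0879
gripper_force: 0.0
[ 0.35416114 -0.15390904  0.11075763] [ -64.2   29.4  -30.5  -67.8  -79.5 -119.8]
wrist (913, (array([ 0.44843188, -0.07558241]), np.float64(0.03702332732678696)), np.float64(0.07918263441733443))
(array([ 0.44830386, -0.07552261]), np.float64(0.030772978941114686))
(array([ 0.44793454, -0.07579961]), np.float64(0.03235163178014701))
top (127, (array([ 0.44767752, -0.07395761]), np.float64(0.03667456159668576)), np.float64(0.08416180897096948))
coaster px expected <function rayz at 0x7fbf132a5ee0>
```

View pics/t9.png

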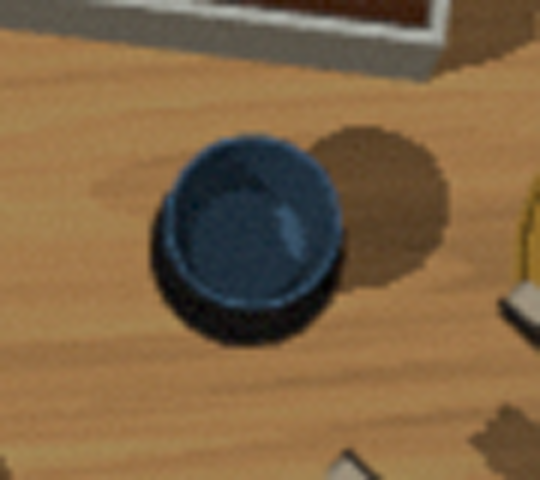

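The crop shows the cup's rim centred at about (252,220), with an even dark ring of coaster below it. By the same camera it is within 1 mm of the coaster centre. Next is the gauge: I'll raise and turn the tool downwards.

```bash
python3 -m pendant '[[[0.9,0,-0.33,0,0,0,1],[0.9,0,-0.33,0,0,0,1],[0.9,0,-0.33,0,0,0,1],[0.9,0,-0.33,0,0,0,1],[0.9,0,-0.33,0,0,0,0.5],[0.9,0,-0.33,0,0,0,0],[0.5,0,-0.2,0,0,0,-0.1],[0,0,0,0,0,0,-0.1]]]'
python3 - <<'E'
from fk import *
from plant import r
s=r.get_state();q=s["joints"];P0=s["tcp_pos"];R0=E("xyz",s["eef_rot"]);print(P0,q.round(1))
B=E("xyz",[180,0,-101]);H=np.array([.4365,.2895,.21]);A=np.array([.45,0.0,.26])
for th in(-140,-180,-200):
    R1=R0*E("z",th);rv=(R1.inv()*B).as_rotvec(degrees=True);print(th,(rv/4).round(2),np.linalg.norm(rv).round())
    qq=q+[0,0,0,0,0,-th]
    for f in np.linspace(0,1,5):
        v=ik(P0,R1*R.from_rotvec(rv*f,degrees=True),qq);print("  ",f,v);qq=v if v is not None else qq
print(ik(H,B,[60,10,-20,0,-60,-71]))
E
```

```text
time_s: 57.65
tcp_pos: [0.3557, -0.1527, 0.2376]
eef_rot: [179.5, -69.9, 40.5]
contact_force: [-0.1, -1.0, -0.1]
gripper_width: 0.0611
gripper_force: 0.0
[ 0.35565964 -0.15265819  0.23759779] [ -63.2   11.8  -27.2  -66.3  -87.2 -139.1]
-140 [  0.13  18.77 -17.05] 101.0
   0.0 [-62.2  11.1 -27.5 -66.9 -86.6   0.2]
   0.25 [-48.3   5.9 -22.6 -54.1 -81.    0.7]
   0.5 [-31.6   0.8 -21.9 -38.7 -73.9  -1.5]
   0.75 [-12.6  -4.  -25.9 -20.2 -67.2  -7.9]
   1.0 [  6.5  -7.8 -33.5  -0.  -64.3 -17.5]
-180 [-5.96 16.75 -8.46] 79.0
   0.0 [-62.2  11.1 -27.5 -66.9 -86.6  40.2]
   0.25 [-47.8   2.6 -25.4 -55.1 -76.1  30.7]
   0.5 [-29.2  -3.8 -26.5 -38.7 -66.   16.6]
   0.75 [ -9.8  -7.6 -30.1 -18.4 -61.   -1.7]
   1.0 [  6.5  -7.8 -33.5  -0.  -64.3 -17.5]
-200 [-8.67 15.26 -4.11] 72.0
   0.0 [-62.2  11.1 -27.5 -66.9 -86.6  60.2]
   0.25 [-47.6   1.1 -26.8 -55.8 -73.7  45.9]
   0.5 [-27.6  -6.1 -28.8 -38.5 -61.8  25.2]
   0.75 [ -8.   -9.3 -32.3 -17.  -58.    0.7]
   1.0 [  6.5  -7.8 -33.5  -0.  -64.3 -17.5]
[ 55.    8.  -21.5  -0.  -60.5 -66. ]
```

```bash
python3 -m pendant '[[[0,0,0,0,0,-1,-0.1],[0,0,0,0,0,-1,-0.1],[0,0,0,0,0,-1,-0.1],[0,0,0,0,0,-1,-0.1],[0,0,0,0,0,-1,-0.1],[0,0,0,0,0,-1,-0.1],[0,0,0,0,0,-1,-0.1],[0,0,0,0,0,-1,-0.1]]]' >/dev/null
python3 -m pendant '[[[0,0,0,0,0,-1,-0.1],[0,0,0,0,0,-1,-0.1],[0,0,0,0,0,-1,-0.1],[0,0,0,0,0,-1,-0.1],[0,0,0,0,0,-1,-0.1],[0,0,0,0,0,-1,-0.1],[0,0,0,0,0,-1,-0.1],[0,0,0,0,0,-1,-0.1]]]' >/dev/null
python3 -m pendant '[[[0,0,0,0,0,-1,-0.1],[0,0,0,0,0,-1,-0.1],[0,0,0,0,0,-1,-0.1],[0,0,0,0,0,-1,-0.1],[0,0,0,0,0,-1,-0.1],[0,0,0,0,0,-1,-0.1],[0,0,0,0,0,-1,-0.1],[0,0,0,0,0,-1,-0.1]]]' >/dev/null
python3 -m pendant '[[[0,0,0,0,0,-1,-0.1],[0,0,0,0,0,-1,-0.1],[0,0,0,0,0,-1,-0.1],[0,0,0,0,0,-1,-0.1],[0,0,0,0,0,-1,-0.1],[0,0,0,0,0,-1,-0.1],[0,0,0,0,0,-1,-0.1],[0,0,0,0,0,-1,-0.1]]]'
python3 -m pendant '[[[0,0,0,0,0,-1,-0.1],[0,0,0,0,0,-1,-0.1],[0,0,0,0,0,-1,-0.1],[0,0,0,0.01,0.98,-0.89,-0.1],[0,0,0,0.01,0.98,-0.89,-0.1],[0,0,0,0.01,0.98,-0.89,-0.1],[0,0,0,0.01,0.98,-0.89,-0.1],[0,0,0,0.01,0.98,-0.89,-0.1]]]'
python3 -m pendant '[[[0,0,0,0.01,0.98,-0.89,-0.1],[0,0,0,0.01,0.98,-0.89,-0.1],[0,0,0,0.01,0.98,-0.89,-0.1],[0,0,0,0.01,0.98,-0.89,-0.1],[0,0,0,0.01,0.98,-0.89,-0.1],[0,0,0,0.01,0.98,-0.89,-0.1],[0,0,0,0.01,0.98,-0.89,-0.1],[0,0,0,0.01,0.98,-0.89,-0.1]]]'
python3 -m pendant '[[[0,0,0,0.01,0.98,-0.89,-0.1],[0,0,0,0.01,0.98,-0.89,-0.1],[0,0,0,0.01,0.98,-0.89,-0.1],[0,0,0,0.01,0.98,-0.89,-0.1],[0,0,0,0.01,0.98,-0.89,-0.1],[0,0,0,0.01,0.98,-0.89,-0.1],[0,0,0,0,0,0,-0.1],[0,0,0,0,0,0,-0.1]]]'
python3 - <<'E'
from goal import *
to([.4365,.2895,.21],E("xyz",[180,0,-101]))
E
```

```text
time_s: 60.85
tcp_pos: [0.3556, -0.1521, 0.2356]
eef_rot: [114.8, 35.4, 145.1]
contact_force: [-0.5, 0.3, -0.1]
gripper_width: 0.0396
gripper_force: 0.0
time_s: 61.65
tcp_pos: [0.3556, -0.1525, 0.2355]
eef_rot: [147.7, 45.3, -169.3]
contact_force: [-0.2, 0.4, -0.6]
gripper_width: 0.0394
gripper_force: 0.0
time_s: 62.45
tcp_pos: [0.3557, -0.1525, 0.2355]
eef_rot: [174.8, 23.3, -124.3]
contact_force: [-0.4, -0.1, -0.3]
gripper_width: 0.0394
gripper_force: 0.0
time_s: 63.25
tcp_pos: [0.3555, -0.1517, 0.2357]
eef_rot: [179.9, 0.7, -101.6]
contact_force: [-0.8, 1.2, 0.1]
gripper_width: 0.0393
gripper_force: 0.0
tcp [ 0.3555 -0.1517  0.2357] q [  5.9  -7.6 -33.3  -0.8 -64.2 -17.2]
shift [-22.41   0.47   1.56] turn [ 0.03  0.18 -0.15]
```

```bash
python3 -m pendant '[[[-0.5,-0.5,0,0.03,0.18,-0.15,-0.1],[-1,-0.3,0,0,0,0,-0.1],[-1,-0.3,0,0,0,0,-0.1],[-1,-0.3,0,0,0,0,-0.1],[-1,-0.2,0,0,0,0,-0.1],[-1,-0.1,0,0,0,0,-0.1],[-1,0,0,0,0,0,-0.1],[-1,0,0,0,0,0,-0.1]]]'
python3 -m pendant '[[[-1,0,0,0,0,0,-0.1],[-1,0,0,0,0,0,-0.1],[-1,0.1,0,0,0,0,-0.1],[-1,0.2,0,0,0,0,-0.1],[-1,0.2,0,0,0,0,-0.1],[-1,0.3,0,0,0,0,-0.1],[-1,0.3,0,0,0,0,-0.1],[-1,0.3,0,0,0,0,-0.1]]]'
python3 -m pendant '[[[-1,0.2,0,0,0,0,-0.1],[-1,0.2,0,0,0,0,-0.1],[-1,0.2,0,0,0,0,-0.1],[-1,0.15,0.3,0,0,0,-0.1],[-1,0.1,0.5,0,0,0,-0.1],[-1,0,0.5,0,0,0,-0.1],[-0.5,0,0.2,0,0,0,-0.1],[0,0,0,0,0,0,-0.1]]]'
cat > look.py <<'E'
from goal import *
from plant import vision
import h,cv2,sys
s=r.get_state();c=vision.capture("wrist");P=h.wcloud(c,s);f=c["frame"].astype(int);cv2.imwrite("pics/"+sys.argv[1],c["frame"])
near=np.hypot(P[...,0]-.437,P[...,1]-.29)<.06
red=near&(f[...,2]>100)&(f[...,1]<60)&(f[...,0]<60)
for a,b in((.095,.11),(.11,.125),(.125,.133),(.133,.145)):
    m=red&(P[...,2]>a)&(P[...,2]<b);q=P[m]
    if len(q)>3:print("red",a,len(q),q.mean(0).round(4),q.min(0).round(4),q.max(0).round(4))
m=near&(P[...,2]>.04)&(P[...,2]<.05);q=P[m];print("block",cv2.minAreaRect((q[:,:2]*1000).astype(np.float32)),q[:,2].mean())
E
python3 look.py w10.png; python3 - <<'E'
from goal import *
to([.4365,.2895,.21],E("xyz",[180,0,-101]))
E
```

```text
time_s: 64.05
tcp_pos: [0.4183, -0.0115, 0.2362]
eef_rot: [-180.0, -0.0, -101.2]
contact_force: [0.2, 0.4, 0.4]
gripper_width: 0.0393
gripper_force: 0.0
time_s: 64.85
tcp_pos: [0.4216, 0.1509, 0.236]
eef_rot: [-180.0, -0.0, -101.2]
contact_force: [0.9, -1.5, 0.0]
gripper_width: 0.0396
gripper_force: 0.0
time_s: 65.65
tcp_pos: [0.4298, 0.282, 0.2047]
eef_rot: [-179.9, -0.2, -101.1]
contact_force: [-1.0, -0.6, 0.6]
gripper_width: 0.0396
gripper_force: 0.0
red 0.095 80 [0.4348 0.2851 0.1039] [0.4302 0.2826 0.0959] [0.4434 0.29   0.1097]
red 0.11 97 [0.435  0.285  0.1184] [0.4302 0.2826 0.1109] [0.4412 0.2901 0.1249]
red 0.125 83 [0.4361 0.286  0.1304] [0.4302 0.2825 0.1251] [0.4456 0.2949 0.133 ]
red 0.133 193 [0.4393 0.2885 0.134 ] [0.4304 0.2825 0.1331] [0.4453 0.2964 0.1358]
block ((438.3434143066406, 291.0791931152344), (71.3672866821289, 71.58944702148438), 36.37129211425781) 0.04407648489676814
tcp [0.4297 0.2814 0.2054] q [ 55.2   7.3 -23.1   0.2 -59.7 -66.4]
shift [-0.46 -0.26 -0.23] turn [-0.02 -0.04 -0.02]
```

View pics/w10.png

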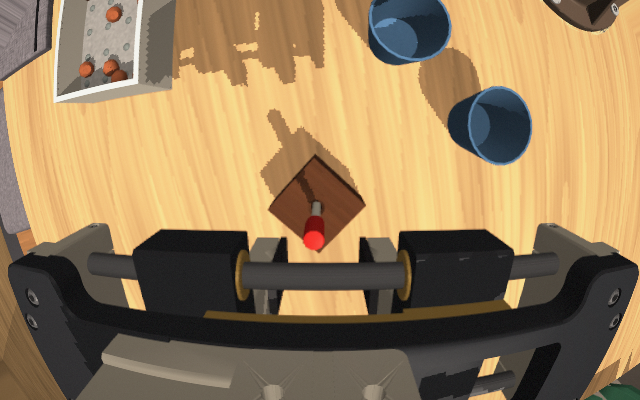

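The wrist view shows the red grip at (313,235) standing in the block between the fingers.

```bash
python3 -m pendant '[[[-0.5,-0.33,0,0,0,0,-0.3],[0,0,0.3,0,0,0,-0.3],[0,0,0.8,0,0,0,-0.3],[0,0,0.8,0,0,0,-0.3],[0,0,0.8,0,0,0,-0.3],[0,0,0.8,0,0,0,-0.3],[0,0,0.5,0,0,0,-0.3],[0,0,0.2,0,0,0,-0.3]]]'
python3 -m pendant '[[[0,0,0,0,0,0,-0.3],[0,0,0,0,0,0,-1],[0,0,0,0,0,0,-1],[0,0,0,0,0,0,-1],[0,0,0,0,0,0,-1],[0,0,0,0,0,0,-1],[0,0,0,0,0,0,-1],[0,0,0,0,0,0,-1]]]' 20
python3 -m pendant '[[[0,0,-0.3,0,0,0,-1],[0,0,-0.6,0,0,0,-1],[0,0,-0.7,0,0,0,-1],[0,0,-0.7,0,0,0,-1],[0,0,-0.8,0,0,0,-1],[0,0,-0.8,0,0,0,-1],[0,0,-0.8,0,0,0,-1],[0,0,-0.8,0,0,0,-1]]]'
python3 - <<'E'
from goal import *
to([.6,-.03,.25],E("xyz",[180,0,-101]))
E
```

```text
time_s: 66.5
tcp_pos: [0.4382, 0.2893, 0.1215]
eef_rot: [-179.9, -0.1, -101.1]
contact_force: [0.1, 0.5, -0.4]
gripper_width: 0.0308
gripper_force: 0.0
time_s: 67.3
tcp_pos: [0.4387, 0.2902, 0.1229]
eef_rot: [-179.8, -0.0, -101.1]
contact_force: [-1.2, -0.1, 5.2]
gripper_width: 0.0157
gripper_force: 20.0
time_s: 68.1
tcp_pos: [0.438, 0.2899, 0.2338]
eef_rot: [-179.9, -0.0, -101.1]
contact_force: [0.3, 1.1, -0.1]
gripper_width: 0.0158
gripper_force: 20.0
tcp [0.438  0.2899 0.2338] q [ 55.    7.  -19.5   0.2 -63.5 -66.2]
shift [ 14.14 -11.02  -0.77] turn [-0.04 -0.01 -0.02]
```

```bash
python3 -m pendant '[[[0.4,-0.4,-0.4,0,0,0,-1],[0.8,-0.8,-0.4,0,0,0,-1],[0.9,-0.9,0,0,0,0,-1],[0.9,-0.9,0,0,0,0,-1],[0.9,-0.9,0,0,0,0,-1],[0.9,-0.9,0,0,0,0,-1],[0.9,-0.9,0,0,0,0,-1],[0.9,-0.9,0,0,0,0,-1]]]' >/dev/null
python3 -m pendant '[[[0.9,-0.9,0,0,0,0,-1],[0.9,-0.9,0,0,0,0,-1],[0.9,-0.9,0,0,0,0,-1],[0.7,-0.7,0,0,0,0,-1],[0.2,-0.2,0,0,0,0,-1],[0,0,0,0,0,0,-1],[0,0,0,0,0,0,-1],[0,0,0,0,0,0,-1]]]'
python3 - <<'E'
from goal import *
from plant import vision
import h,cv2
s=r.get_state();c=vision.capture("wrist");P=h.wcloud(c,s);cv2.imwrite("pics/w11.png",c["frame"])
def sl(P,n):
    m=(np.hypot(P[...,0]-.613,P[...,1]+.035)<.035)&(P[...,2]>.0785)&(P[...,2]<.087);q=P[m];print(n,len(q),q.mean(0),cv2.minAreaRect((q[:,:2]*1000).astype(np.float32)))
sl(P,"wrist")
c=vision.capture("top");Q=h.cloud(c);sl(Q,"top")
c=vision.capture("scene");Q=h.cloud(c);sl(Q,"scene")
m=(np.hypot(P[...,0]-s["tcp_pos"][0],P[...,1]-s["tcp_pos"][1])<.02)&(P[...,2]>.12)&(P[...,2]<.2)
q=P[m];print("gauge stem pts",len(q));
for a in(.13,.15,.17,.19):
    k=q[np.abs(q[:,2]-a)<.01]
    if len(k):print(a,len(k),k.mean(0)-s["tcp_pos"],np.ptp(k,0))
E
```

```text
time_s: 69.7
tcp_pos: [0.5987, 0.0512, 0.2492]
eef_rot: [-179.9, -0.0, -101.0]
contact_force: [0.4, -0.3, -0.1]
gripper_width: 0.0156
gripper_force: 20.0
wrist 1085 [ 0.61451701 -0.03573348  0.08082645] ((614.9219360351562, -35.70287322998047), (33.87946701049805, 34.45908737182617), 78.5997314453125)
top 138 [ 0.61317704 -0.03459461  0.08240151] ((613.681640625, -34.881553649902344), (33.932151794433594, 34.98847579956055), 78.55609893798828)
scene 135 [ 0.61610963 -0.03587079  0.08190204] ((614.869384765625, -34.62272262573242), (34.96975326538086, 36.81650924682617), 80.48150634765625)
gauge stem pts 275
0.13 4 [-0.00074786 -0.00338552 -0.11019464] [0.00327644 0.00039958 0.00148425]
0.15 71 [-0.00029178 -0.00255258 -0.09973499] [0.00736965 0.00341885 0.01856794]
0.17 84 [-0.00040298 -0.00270802 -0.07840448] [0.00713014 0.00463073 0.01970133]
0.19 116 [-0.00033453 -0.0026549  -0.05868657] [0.00750847 0.00397686 0.01984247]
```

View pics/w11.png

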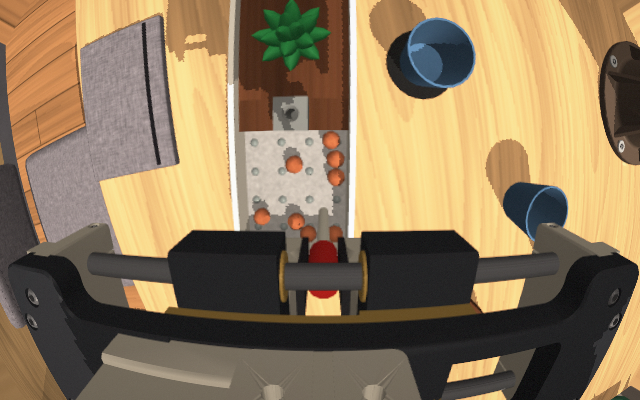

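The wrist view shows the sleeve hole at (291,113) and all 8 stones in the bay: (331,141), (335,158), (335,177), (293,164), (262,216), (296,220), (308,232) and (336,233). The gauge hangs straight at (323,265).

```bash
python3 -m pendant '[[[0.6,-0.25,0,0,0,0,-1],[0.8,-0.35,0,0,0,0,-1],[0.8,-0.35,0,0,0,0,-1],[0.8,-0.35,0,0,0,0,-1],[0.7,-0.2,0,0,0,0,-1],[0.39,-0.13,0.6,0,0,0,-1],[0,0,0.8,0,0,0,-1],[0,0,0.7,0,0,0,-1]]]'
python3 -m pendant '[[[0,0,0,0,0,0,-1],[0,0,0,0,0,0,-1],[0,0,0,0,0,0,-1],[0,0,0,0,0,0,-1],[0,0,0,0,0,0,-1],[0,0,0,0,0,0,-1],[0,0,0,0,0,0,-1],[0,0,0,0,0,0,-1]]]' 20
python3 - <<'E'
from goal import *
to([.615,-.0353,.2],E("xyz",[180,0,-101]))
E
```

```text
time_s: 70.65
tcp_pos: [0.615, -0.0363, 0.2057]
eef_rot: [-179.9, -0.1, -101.1]
contact_force: [-0.9, 0.8, -1.0]
gripper_width: 0.0154
gripper_force: 20.0
time_s: 71.45
tcp_pos: [0.6155, -0.0359, 0.2074]
eef_rot: [-179.8, -0.1, -101.1]
contact_force: [-0.1, 0.1, 0.4]
gripper_width: 0.0157
gripper_force: 20.0
tcp [ 0.6155 -0.0359  0.2074] q [ 14.9  16.7 -10.6   0.1 -62.7 -26. ]
shift [-0.02  0.03  0.37] turn [-0.04 -0.01 -0.02]
```

```bash
python3 -m pendant '[[[-0.02,0.03,0.2,0,0,0,-1],[0,0,0.3,0,0,0,-1],[0,0,0.3,0,0,0,-1],[0,0,0.3,0,0,0,-1],[0,0,0.3,0,0,0,-1],[0,0,0.3,0,0,0,-1],[0,0,0,0,0,0,-1],[0,0,0,0,0,0,-1]]]'
```

```text
time_s: 72.25
tcp_pos: [0.6151, -0.0355, 0.1731]
eef_rot: [-179.9, -0.1, -101.1]
contact_force: [0.5, 0.5, 0.2]
gripper_width: 0.0153
gripper_force: 20.0
```

```bash
python3 -m pendant '[[[0,0,0.3,0,0,0,-1],[0,0,0.4,0,0,0,-1],[0,0,0.4,0,0,0,-1],[0,0,0.4,0,0,0,-1],[0,0,0.2,0,0,0,-1],[0,0,0.1,0,0,0,-1],[0,0,0.05,0,0,0,-1],[0,0,0,0,0,0,-1]]]'
```

```text
time_s: 73.05
tcp_pos: [0.6152, -0.0355, 0.1363]
eef_rot: [-179.8, -0.1, -101.1]
contact_force: [0.0, -0.1, -0.1]
gripper_width: 0.0155
gripper_force: 20.0
```

```bash
python3 -m pendant '[[[0,0,0.06,0,0,0,-1],[0,0,0.05,0,0,0,-1],[0,0,0.05,0,0,0,-1],[0,0,0.04,0,0,0,-1],[0,0,0,0,0,0,-1],[0,0,0,0,0,0,-1],[0,0,0,0,0,0,-1],[0,0,0,0,0,0,-1]]]'
```

```text
time_s: 73.85
tcp_pos: [0.6162, -0.0355, 0.1346]
eef_rot: [-179.7, -0.0, -101.0]
contact_force: [-3.4, 0.9, 12.9]
gripper_width: 0.0158
gripper_force: 20.1
```

Seated at the expected depth with 13 N of contact. Releasing and backing off.

```bash
python3 -m pendant '[[[0,0,-0.1,0,0,0,-1],[0,0,0,0,0,0,-0.3],[0,0,0,0,0,0,-0.3],[0,0,0,0,0,0,-0.3],[0,0,0,0,0,0,-0.3],[0,0,-0.5,0,0,0,-0.3],[0,0,-1,0,0,0,-0.3],[0,0,-1,0,0,0,-0.3]]]'
python3 -m pendant '[[[0,0,-1,0,0,0,-0.3],[0,0,-1,0,0,0,-0.3],[-1,0,-1,0,0,0,-0.3],[-1,0,0,0,0,0,-0.3],[-1,0,0,0,0,0,-0.3],[-1,0,0,0,0,0,-0.3],[-1,0,0,0,0,0,-0.3],[0,0,0,0,0,0,-0.3]]]'
python3 - <<'E'
from goal import *
from plant import vision
import h,cv2
s=r.get_state();c=vision.capture("wrist");P=h.wcloud(c,s);f=c["frame"].astype(int)
red=(np.hypot(P[...,0]-.615,P[...,1]+.035)<.03)&(f[...,2]>100)&(f[...,1]<60)&(f[...,0]<60);q=P[red];print("gauge red",q.min(0),q.max(0))
a=vision.capture("top");Pt=h.cloud(a);print("cup",h.rim(Pt,.448,-.0745,z=(.073,.087)))
b=vision.capture("scene")["frame"]
cv2.imwrite("pics/end.png",np.vstack([np.hstack([cv2.resize(c["frame"],(400,250)),cv2.resize(a["frame"],(400,250))]),cv2.resize(b[100:340,120:520],(800,330))[:330]]))
E
```

```text
time_s: 74.65
tcp_pos: [0.615, -0.0355, 0.1852]
eef_rot: [-179.9, -0.1, -101.1]
contact_force: [0.5, 0.2, 0.3]
gripper_width: 0.0309
gripper_force: 0.0
time_s: 75.45
tcp_pos: [0.6344, 0.0656, 0.2431]
eef_rot: [-179.9, -0.1, -100.9]
contact_force: [0.3, 0.5, -0.1]
gripper_width: 0.0308
gripper_force: 0.0
gauge red [ 0.58610856 -0.05514877  0.05222695] [ 0.6430206  -0.0215094   0.14854933]
cup (126, (array([ 0.44776647, -0.07396595]), np.float64(0.03670396694703561)), np.float64(0.08331175795805557))
```

View pics/end.png

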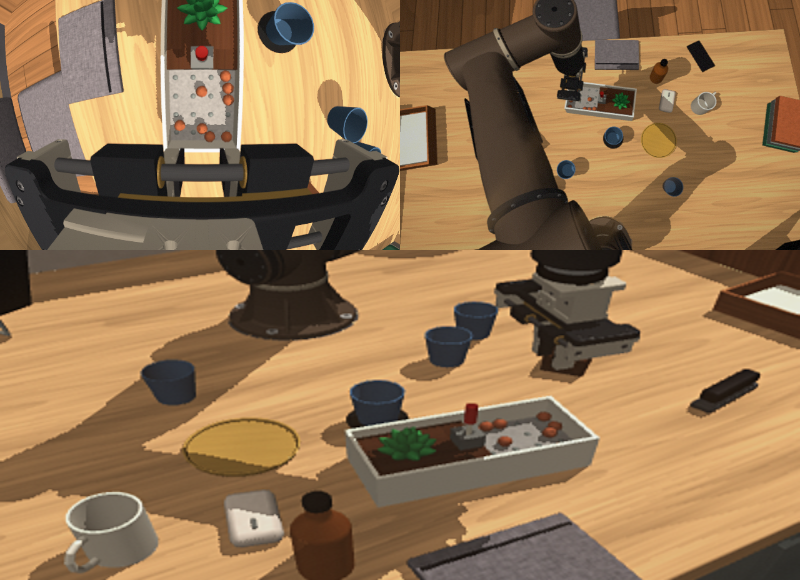

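The final views show the gauge home in the sleeve with its top at about 0.148 m (0.147 expected). All 8 stones are in the bay, the cup is centred on the coaster, the bystanders look undisturbed, and the gripper is free.

```bash
python3 -c "
from plant import r
print(r.close_job())"
```

```text
the job is handed in; nothing more can be done
None
```

The job is handed in: all 8 stones are in the planter's bay, the gauge is fully home in the sleeve, the empty cup stands upright on the middle of the coaster, and nothing is gripped. No verdict came back.

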